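# Clamp a glued-up blank in the ratchet press

## Robot

A 6-joint arm with a two-finger parallel gripper is mounted at the origin on the work surface. World frame = base frame: x ahead of the robot, y to its left, z up, the work surface at z = 0. Lengths are in m, angles in rad, forces in N, time in s.
With the tool pointing down it reaches from about 0.375 to 0.9 m from the base axis. Payload 3.1 kg.
Tool frame: the origin (TCP) lies midway between the tips of the shut fingers; the grasp point (between the pads) lies 19 mm behind it; x points along the fingers, z is the direction in which the jaws open and shut, and the axes are right-handed (so a half turn about x gives the same grasp; the last joint's range is limited). The gripper opens to 85 mm and grips with 20 to 120 N. Pads are 22 mm wide; open, the fingers measure 114 mm over their backs; the gripper's body (76 mm by 85 mm) begins 54 mm behind the grasp point. The pads swing forward as they close: fully open they stand 13 mm farther back than shut.
Start: joints at [1.04, 0.527, 1.433, -0, 1.181, -0.178], TCP at [0.216, 0.586, 0.192] pointing down, gripper open.
Joint ranges: [-3.08, 3.08], [-0.75, 2.2], [0.22, 2.44], [-1.43, 4.57], [0, 2.65], [-2.85, 2.85]. Speed limits (rad/s): [2.79, 2.79, 3.14, 3.14, 3.14, 3.14].

## Interface

Orientations are given as a rotation vector (axis times angle).
In Python, from cell import monitor, vision, ticket gives the robot as it stands. The module is installed in compiled form; this text tells all that it offers.
- The arm moves only by the shell command python3 -m handwheel 'ROWS' [FORCE]. ROWS is JSON, a list of rows, each an object with "rotation": the turn, a rotation vector about the tool's x, y, z in degrees, a list of three; "linear": the shift along the tool's x, y, z in m, a list of three; "gripper": the closure, from 0 (fully open) to 1 (shut). A call has 1 to 12 rows; each row is the pose to reach, as a shift and turn from the pose measured when the call began, along the tool's axes at that moment; what a row does not reach only later rows make up. A row lasts 1/8 s, in which the tool goes at most 62.5 mm and 10.7 degrees, less where a joint would pass 70% of its speed; a pose out of reach is approached as far as the arm can. A call with a gripper value outside its range is refused whole. The fingers move at their own pace and stop on an object; FORCE is the grip in N (left out, the last holds). Time passes only in rows, so rows that repeat a pose let the fingers close. It gives the time, the measured TCP pose, the force and the opening at its end, in the units of the state.
- monitor.state(): the state, without advancing time (a new reading comes with each control period).
- vision.camera(name): name is "scene" or "top"; returns a dict with "img" (400x640x3 uint8, red, green, blue), "intrinsics" (3x3 intrinsics, pixels), "camera_from_world" (4x4, takes a point from world to camera coordinates). Camera axes: x right, y up, looking along -z (the intrinsics and any distortion apply to the point x, -y, -z); pixel columns grow to the right and rows downward; lengths in m; the calibration is good to about 2 mm. A picture is of the moment at which its call begins. There is no depth.
- ticket.hand_in(): hands the job in, once; it reports no verdict.
The state is a dict: "t": time; "joint_pos": joint angles; "qd": joint speeds; "effort": joint torques, N m; "tcp_pos": TCP position; "ee_rot": TCP orientation; "wrist_force": force on the tool from outside, world axes, zero at the start; "torque": the same for the moment, N m; "opening": opening from 0.0 (shut) to 1.0 (fully open).
Only numpy, scipy, OpenCV 4.12 (cv2) and the standard library are available. Lean on these libraries where they do the work, as an engineer would, in place of code of your own. Each camera call takes 0.05 s, during which the arm holds its last target.

## Task

Lay the glued-up wooden blank flat in the bed of the ratchet press between the pad and the tail stop, its 60 mm length along the press, and let go of it. Then pump the lever by its knob, from stop to stop, until the ratchet has brought the pad up and clamped the blank against the tail stop with the pad's spring pressed in by 5 to 15 mm, which is about one stroke after they meet. Feel for the lever's stops without forcing it, do not push the jaw by hand, leave the other things alone, and finish with the lever swung back to its rear stop, the one away from the tail stop.

Things in the scene. Friction and masses are not known exactly. Their poses are not given: they have to be found in the camera images.
- press: Grey steel ratchet press bolted to the bench, base 340 x 60 mm, 12 mm thick. Origin on the bench under the base; its x axis runs along the press from the lever end to the tail stop end, its y axis points to the side on which the lever knob stands (roughly towards the robot), z up. The bed on which the blank lies is the base's top face, 12 mm above the bench.
- bed (a point): Middle of the blank's bed, on its surface, axes as the press. Two low steel guide rails, 54 mm apart inside and 10 mm higher than the bed, run along both sides of it for 95 mm.
- tailstop: Fixed grey steel block 30 x 46 x 46 mm standing on the bed, at another place along the press each time. Origin at the foot of the face that the blank is pressed against, axes as the press; the block extends from there in +x.
- pad_face (a point): Centre of the round rubber pad's front face (36 mm across, 23 mm above the bed), which faces the tail stop. Between it and the tail stop there are 82 to 100 mm at the start. The pad sits on a spring plunger in the jaw and gives way up to 24 mm: 5 N to start it, then 1.2 N per mm.
- knob (a point): Middle of the dark wooden lever knob: upright, 30 mm across, grip part 72 to 108 mm above the bench, this point at 92, some 170 mm from the lever's upright pivot beyond the bar; the steel lever runs under it at 60 to 63 mm. It swings horizontally, about 40 mm between two stops, roughly along the press's x, starts anywhere between and stays where left. The rear stop is the -x one.
- blade (a joint): Bending of the lever's springy steel blade, rad, 0 unloaded, positive when the knob is pushed towards +x. 0.01 rad is 5 N at the knob, 1.7 mm of knob movement: at a stop the blade yields by 1 mm per 3 N. More than 0.036 rad (18 N) either way overloads it. A stroke takes about 2 N at the knob while the pad is free, up to 9 N as it is pressed in.
- pad: The pad itself; its origin coincides with the jaw's while the pad is not pressed in and moves back towards -x relative to the jaw by the distance it has been pressed in.
- blank: Glued-up wooden block of three layers, light-dark-light, 60 (x) x 44 (y) x 46 (z) mm, 70 to 140 g, standing loose on the bench, to the robot's left. Origin in the middle of its underside, z up.
- wax_tin: bystander: round tin, 52 mm across, 36 mm high, between the knob and the bed, loose
- gouge: bystander: turning tool 240 mm long lying behind the press, loose
- bowl: bystander: small wooden bowl, 110 mm across, 50 mm high, loose
- glue: bystander: white bottle 56 mm across, 140 mm high, loose
- finial: bystander: turned finial 74 mm high, 44 mm across, loose
- disc: bystander: round wooden offcut 90 mm across, 22 mm high, loose
- mallet: bystander: turned wooden mallet standing on its head, 76 mm across, 204 mm high, loose
- jaw: Sliding jaw: grey block 34 x 50 mm, 58 mm high, with the pad in front and a toothed bar behind (pitch 8 mm). Moves only towards the tail stop, rubs with 4 N. A lever stroke from rear to +x stop advances it one tooth, held by a catch; only a full return to the rear stop drops the pawl behind the next tooth. Origin on the press axis at bench height, 34 mm behind the free pad's face; axes as press.

How it is judged:
By the outcome, as a careful person would: the job done as asked, in the order asked, and still so for the second after the job is handed in, with the robot touching nothing.
It also fails if it takes over 72 s, if anything falls off the work surface, if the arm or the gripper's body presses on something with over 40 N, if the wrist force passes 120 N, or if a joint passes its speed limit or range.

## Working session

There is one attempt and no reset: what is moved stays moved. The work goes in short steps, Python scripts to look and compute and a shell command to move; the robot and the scene stay as the last step left them, time stands still between calls to the robot, and variables do not carry over. Pictures are saved under pics/ and viewed, and the job is handed in when it is done.

```bash
mkdir -p pics; ls; python3 - <<'E'
from cell import monitor, vision
import cv2,numpy as np
print(monitor.state())
for n in("scene","top"):
    c=vision.camera(n); cv2.imwrite(f"pics/{n}0.png",c["img"][...,::-1]); print(n,c["intrinsics"],c["camera_from_world"],[k for k in c])
E
```

```text
pics
{'t': 0.0, 'joint_pos': array([ 1.03949063e+00,  5.28450043e-01,  1.43392459e+00,  3.53342552e-05,
        1.18138568e+00, -1.78544410e-01]), 'qd': array([ 0.00288954,  0.00097343, -0.00135264,  0.00131606, -0.00062214,
        0.0013673 ]), 'effort': array([ 1.61442724e-03, -4.42341936e+01, -1.78028888e+01, -5.78503159e-05,
        8.27042037e-03, -3.13152043e-06]), 'tcp_pos': array([0.21550504, 0.58581327, 0.19123653]), 'ee_rot': array([-0.94652158,  1.35772517,  0.94507512]), 'wrist_force': array([ 0.49434779,  0.10488233, -1.70712205]), 'torque': array([-0.03785277,  0.00263417, -0.02043817]), 'opening': 1.0019422589082396}
scene [[468.43852586   0.         318.29011513]
 [  0.         468.43852586 202.94245626]
 [  0.           0.           1.        ]] [[ 0.34246843  0.93946419  0.01106425 -0.2489985 ]
 [-0.71943088  0.25464797  0.64619937  0.34285058]
 [ 0.60426368 -0.22926284  0.76308843 -1.55359545]
 [ 0.          0.          0.          1.        ]] ['img', 'intrinsics', 'camera_from_world']
top [[491.1138507    0.         323.2098437 ]
 [  0.         491.1138507  200.42771279]
 [  0.           0.           1.        ]] [[-0.00340124 -0.99997237 -0.00660953  0.08969805]
 [ 0.98223035 -0.00458103  0.18762342 -0.59567947]
 [-0.18764852 -0.00585393  0.9822188  -1.45545916]
 [ 0.          0.          0.          1.        ]] ['img', 'intrinsics', 'camera_from_world']
```

View pics/scene0.png

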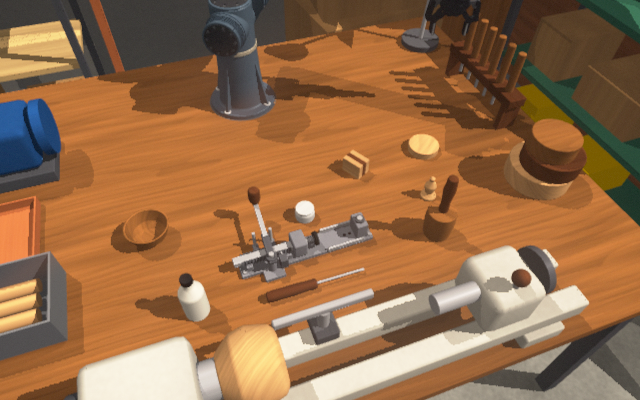

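View pics/top0.png

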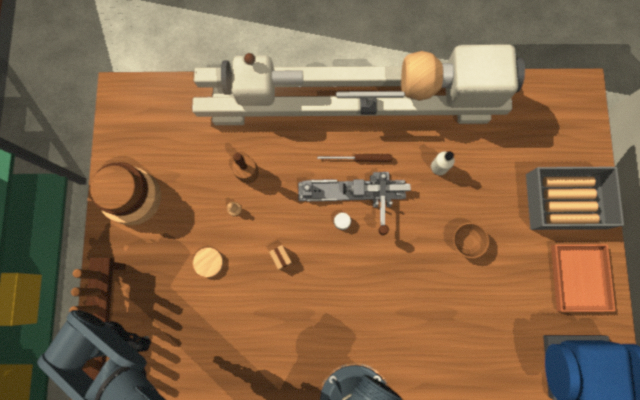

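```bash
python3 - <<'E'
import cv2
t=cv2.imread("pics/top0.png")[150:280,260:420]; cv2.imwrite("pics/top0c.png",cv2.resize(t,None,fx=5,fy=4.6 and 5,interpolation=cv2.INTER_CUBIC)[:600])
s=cv2.imread("pics/scene0.png")[140:290,225:385]; cv2.imwrite("pics/scene0c.png",cv2.resize(s,None,fx=4,fy=4,interpolation=cv2.INTER_CUBIC))
E
```

```text
(no output)
```

View pics/top0c.png

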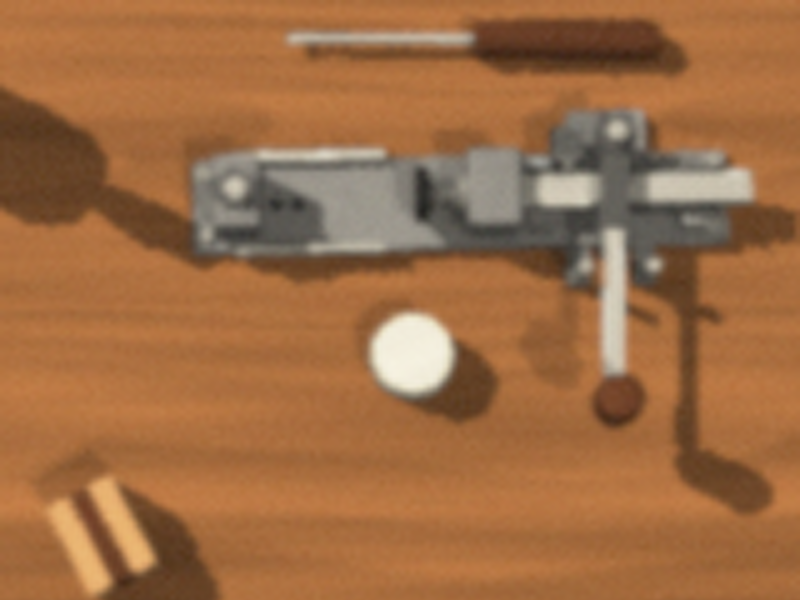

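View pics/scene0c.png

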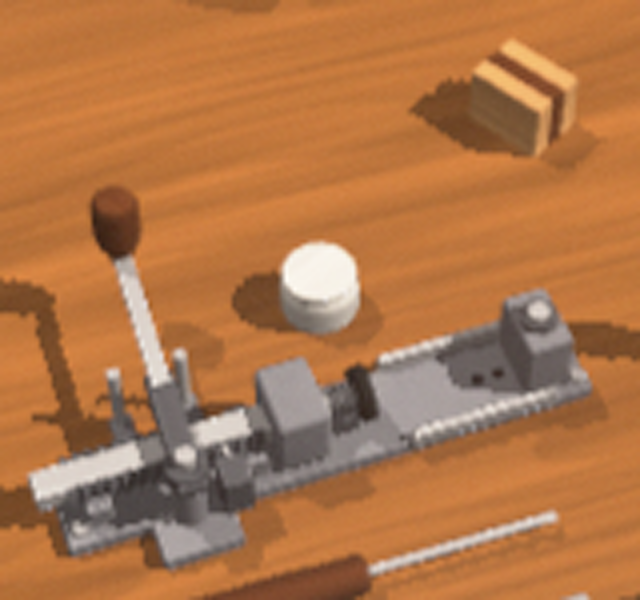

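```bash
cat > h.py <<'E'
import cv2,numpy as np
from cell import monitor,vision
def snap(n,tag):
    c=vision.camera(n); cv2.imwrite(f"pics/{tag}.png",c["img"][...,::-1]); np.savez(f"pics/{tag}.npz",**c); return c
def ray(c,u,v,z):
    K=c["intrinsics"];T=c["camera_from_world"];R=T[:3,:3]
    d=np.linalg.inv(K)@[u,v,1]; d=R.T@(d*[1,-1,-1]); o=-R.T@T[:3,3]
    return (o+d*(z-o[2])/d[2])
def proj(c,p):
    p=np.asarray(p,float); T=c["camera_from_world"]; q=(T[:3,:3]@p.T).T+T[:3,3]; q=q*[1,-1,-1]
    q=(c["intrinsics"]@q.T).T; return q[:,:2]/q[:,2:]
def crop(c,x0,y0,w,h,s,tag,pts=None):
    im=cv2.resize(c["img"][y0:y0+h,x0:x0+w,::-1],None,fx=s,fy=s,interpolation=cv2.INTER_CUBIC)
    if pts is not None:
        for u,v in pts: cv2.circle(im,(int((u-x0+.5)*s),int((v-y0+.5)*s)),2,(0,255,0),-1)
    cv2.imwrite(f"pics/{tag}.png",im)
E
python3 - <<'E'
from h import *
c=vision.camera("top");s=vision.camera("scene")
np.savez("pics/t0.npz",**c);np.savez("pics/s0.npz",**s)
for k in(c,s):
    T=k["camera_from_world"];print("cam",-T[:3,:3].T@T[:3,3])
# blank mask in top
hsv=cv2.cvtColor(c["img"],cv2.COLOR_RGB2HSV)
roi=hsv[235:275,262:300]
for r in range(0,40,3): print([tuple(roi[r,k]) for k in range(4,36,4)])
crop(c,262,235,40,40,14,"blank_t");crop(s,335,145,45,40,13,"blank_s")
crop(c,290,165,130,50,6,"press_t");crop(s,230,205,150,80,5,"press_s")
E
```

```text
cam [0.31228479 0.07844659 1.54193563]
cam [ 1.27071271 -0.20956274  0.96673587]
[(np.uint8(14), np.uint8(161), np.uint8(176)), (np.uint8(13), np.uint8(166), np.uint8(175)), (np.uint8(12), np.uint8(159), np.uint8(181)), (np.uint8(13), np.uint8(163), np.uint8(177)), (np.uint8(13), np.uint8(160), np.uint8(182)), (np.uint8(13), np.uint8(167), np.uint8(180)), (np.uint8(14), np.uint8(167), np.uint8(176)), (np.uint8(13), np.uint8(163), np.uint8(178))]
[(np.uint8(13), np.uint8(157), np.uint8(175)), (np.uint8(12), np.uint8(156), np.uint8(175)), (np.uint8(13), np.uint8(159), np.uint8(175)), (np.uint8(14), np.uint8(166), np.uint8(160)), (np.uint8(13), np.uint8(159), np.uint8(162)), (np.uint8(13), np.uint8(163), np.uint8(163)), (np.uint8(13), np.uint8(158), np.uint8(168)), (np.uint8(13), np.uint8(163), np.uint8(169))]
[(np.uint8(13), np.uint8(163), np.uint8(174)), (np.uint8(13), np.uint8(164), np.uint8(170)), (np.uint8(13), np.uint8(156), np.uint8(152)), (np.uint8(13), np.uint8(162), np.uint8(137)), (np.uint8(13), np.uint8(164), np.uint8(160)), (np.uint8(13), np.uint8(164), np.uint8(162)), (np.
[... 3437 characters left out ...]
uint8(154)), (np.uint8(13), np.uint8(160), np.uint8(156)), (np.uint8(13), np.uint8(162), np.uint8(156)), (np.uint8(14), np.uint8(162), np.uint8(157)), (np.uint8(13), np.uint8(166), np.uint8(137)), (np.uint8(14), np.uint8(146), np.uint8(94)), (np.uint8(13), np.uint8(164), np.uint8(90)), (np.uint8(13), np.uint8(170), np.uint8(90))]
[(np.uint8(13), np.uint8(163), np.uint8(169)), (np.uint8(13), np.uint8(163), np.uint8(172)), (np.uint8(14), np.uint8(163), np.uint8(174)), (np.uint8(14), np.uint8(163), np.uint8(174)), (np.uint8(13), np.uint8(162), np.uint8(176)), (np.uint8(13), np.uint8(160), np.uint8(171)), (np.uint8(13), np.uint8(163), np.uint8(108)), (np.uint8(13), np.uint8(163), np.uint8(127))]
```

View pics/blank_t.png

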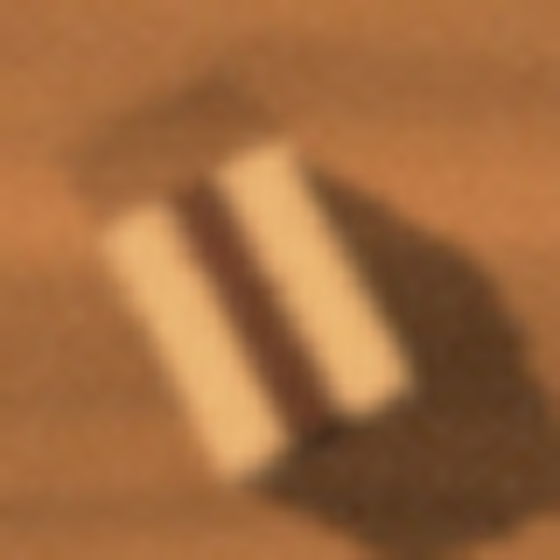

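View pics/blank_s.png

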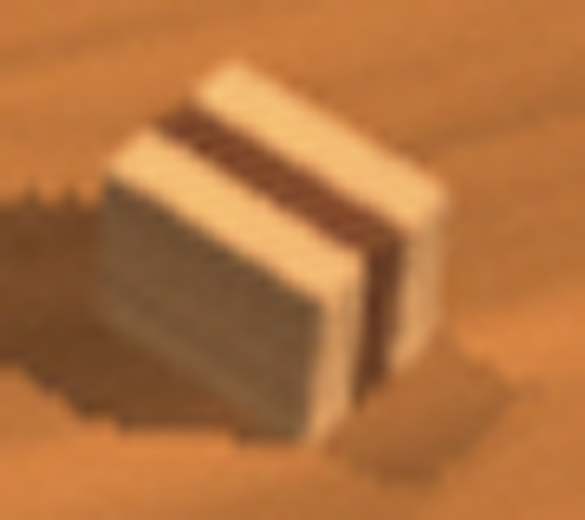

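View pics/press_t.png

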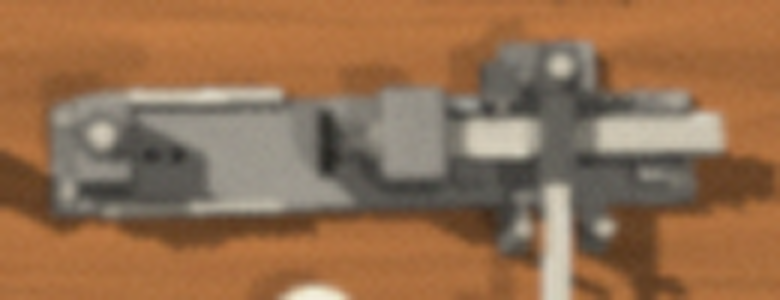

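View pics/press_s.png

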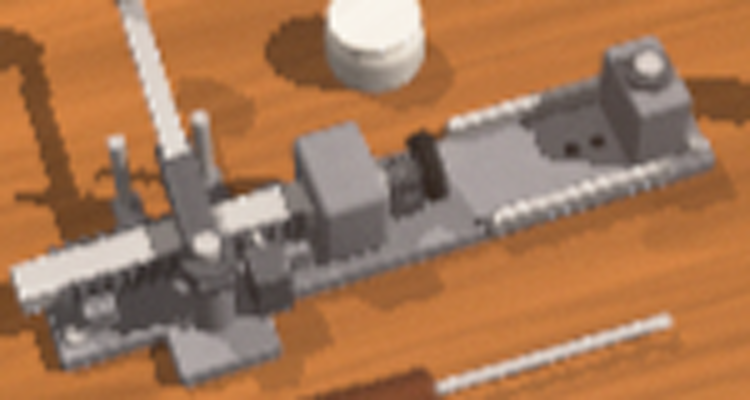

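```bash
python3 - <<'E'
from h import *
np.set_printoptions(precision=4,suppress=True)
c=np.load("pics/t0.npz");s=np.load("pics/s0.npz")
R=lambda k,o,sc,l,z:np.array([ray(k,o[0]+u/sc-.5,o[1]+v/sc-.5,z)[:2] for u,v in l])
bt=R(c,(262,235),14,[(105,238),(285,140),(412,385),(230,482)],.046)
bs=R(s,(335,145),13,[(110,172),(232,62),(448,188),(322,298)],.046)
for b in(bt,bs):
    print("blank",b.mean(0),[np.linalg.norm(b[i]-b[i-1]) for i in range(4)], "long ang",np.degrees(np.arctan2(*(b[1]+b[0]-b[2]-b[3])[::-1])))
pt=R(c,(290,165),6,[(52,103),(55,215),(690,200),(690,92)],.012)
print("base top",pt, np.linalg.norm(pt[0]-pt[3]),np.linalg.norm(pt[1]-pt[2]))
print("base s: tail near corner, lever far corner(z0)",R(s,(230,205),5,[(714,155)],.012),R(s,(230,205),5,[(72,368)],.0))
print("bar t z?",R(c,(290,165),6,[(464,137),(722,132)],.05))
print("jaw top t",R(c,(290,165),6,[(383,88),(383,182),(445,182),(445,88)],.058+0))
print("jaw top t z70",R(c,(290,165),6,[(383,88),(383,182),(445,182),(445,88)],.070))
print("jaw top s z58/70",R(s,(230,205),5,[(295,140),(355,125),(385,182),(325,200)],.058),R(s,(230,205),5,[(295,140),(355,125),(385,182),(325,200)],.070))
print("stop face s bottom",R(s,(230,205),5,[(637,160)],.012),"bolt t/s z.062",R(c,(290,165),6,[(101,135)],.062),R(s,(230,205),5,[(649,63)],.062))
print("pad t top",R(c,(290,165),6,[(320,112),(333,112)],.053),"pad s top",R(s,(230,205),5,[(425,133),(435,145)],.053))
print("rails t",R(c,(290,165),6,[(130,96),(283,96),(195,207),(283,207)],.022))
print("rails s",R(s,(230,205),5,[(450,125),(538,100),(497,220),(655,170)],.022))
for k,n in((c,"t"),(s,"s")):
    h=cv2.cvtColor(k["img"],cv2.COLOR_RGB2HSV)
    m=((h[...,2]<115)&(h[...,0]<14)&(h[...,1]>110)).astype(np.uint8)
    if n=="t":m[:220]=0;m[240:]=0;m[:,:372]=0;m[:,392:]=0
    else:m[:184]=0;m[206:]=0;m[:,:245]=0;m[:,265:]=0
    ys,xs=np.nonzero(m);print("knob",n,xs.min(),xs.max(),ys.min(),ys.max(),xs.mean(),ys.mean(),len(xs),ray(k,xs.mean(),ys.mean(),.108 if n=="t" else .092))
E
```

```text
blank [0.4247 0.2194] [np.float64(0.05963502966813984), np.float64(0.04426783290490066), np.float64(0.06018202418518801), np.float64(0.04424942702366862)] long ang 27.90624414455826
blank [0.4225 0.2227] [np.float64(0.05765795963129755), np.float64(0.0446677367453281), np.float64(0.059312460374433155), np.float64(0.04438756025364298)] long ang -150.88868061436597
base top [[ 0.666   0.1674]
 [ 0.6052  0.1654]
 [ 0.6117 -0.1703]
 [ 0.6703 -0.1723]] 0.3397038046351222 0.3357608276270654
base s: tail near corner, lever far corner(z0) [[0.6615 0.169 ]] [[ 0.6661 -0.1659]]
bar t z? [[ 0.6381 -0.0483]
 [ 0.6401 -0.1819]]
jaw top t [[ 0.6625 -0.0063]
 [ 0.6129 -0.0056]
 [ 0.6128 -0.0374]
 [ 0.6623 -0.0384]]
jaw top t z70 [[ 0.6596 -0.0057]
 [ 0.6105 -0.0049]
 [ 0.6103 -0.0365]
 [ 0.6595 -0.0374]]
jaw top s z58/70 [[ 0.6149 -0.0362]
 [ 0.616  -0.0061]
 [ 0.6529 -0.0035]
 [ 0.6533 -0.0336]] [[ 0.6235 -0.0385]
 [ 0.6246 -0.0088]
 [ 0.6611 -0.0062]
 [ 0.6614 -0.0359]]
stop face s bottom [[0.6513 0.1311]] bolt t/s z.062 [[0.6374 0.1392]] [[0.6312 0.1421]]
pad t top [[0.651  0.0262]
 [0.651  0.0194]] pad s top [[0.6284 0.0255]
 [0.6368 0.0277]]
rails t [[0.6673 0.1255]
 [0.6669 0.0446]
 [0.6073 0.0913]
 [0.607  0.0451]]
rails s [[0.6061 0.0471]
 [0.6061 0.0948]
 [0.6683 0.0488]
 [0.6665 0.1335]]
knob t 379 388 226 234 383.4339622641509 230.58490566037736 53 [ 0.4953 -0.0895  0.108 ]
knob s 248 259 190 204 253.12037037037038 197.5185185185185 108 [ 0.5079 -0.0923  0.092 ]
```

```bash
python3 - <<'E'
from h import *
c=np.load("pics/t0.npz");s=np.load("pics/s0.npz")
crop(c,292,170,60,40,13,"z_t");crop(s,308,208,70,46,11,"z_s")
st=monitor.state();from scipy.spatial.transform import Rotation as Ro
print(Ro.from_rotvec(st["ee_rot"]).as_matrix().round(3))
E
```

```text
[[-0.001 -0.938  0.346]
 [-0.001  0.346  0.938]
 [-1.     0.    -0.001]]
```

View pics/z_t.png

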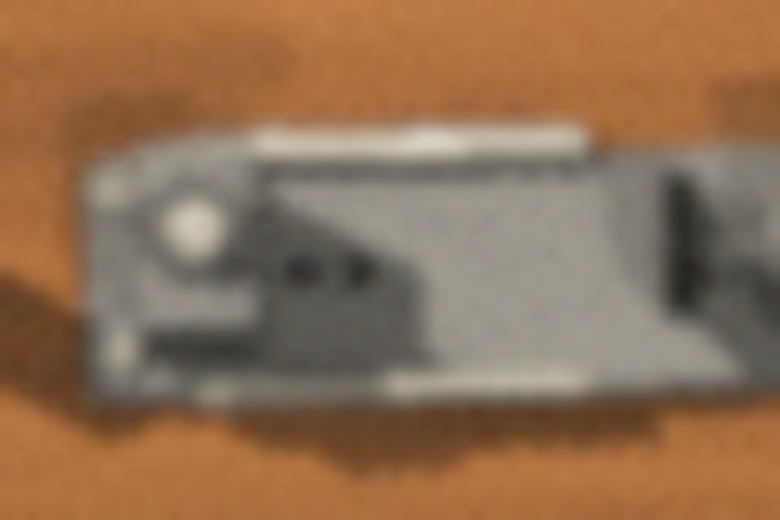

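View pics/z_s.png

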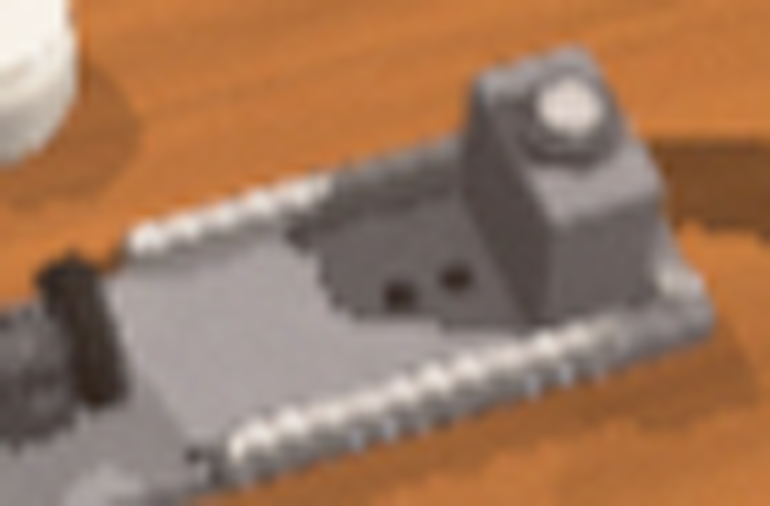

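```bash
python3 - <<'E'
from h import *
np.set_printoptions(precision=4,suppress=True)
c=np.load("pics/t0.npz");s=np.load("pics/s0.npz")
R=lambda k,o,sc,l,z:np.array([ray(k,o[0]+u/sc-.5,o[1]+v/sc-.5,z)[:2] for u,v in l])
T=lambda l,z:R(c,(292,170),13,l,z)
S=lambda l,z:R(s,(308,208),11,l,z)
print("stop face t edge z.058",T([(262,300),(262,200)],.058),"bolt .060",T([(195,230)],.06))
print("stop s top .058",S([(475,85),(550,222),(662,188),(580,50)],.058),"foot",S([(535,325)],.012),"bolt",S([(570,105)],.062))
print("pad t top edge",T([(665,180),(695,180)],.053),"mid",T([(668,240)],.035))
print("pad s right edge top/mid",S([(85,258),(105,300),(125,385)],.053),S([(112,320)],.035))
print("rails",T([(585,140),(585,380)],.022),S([(135,240),(235,450)],.022))
print("tailend t",T([(88,160),(90,400)],.012),"s",S([(715,310)],.012))
print("tin t",ray(c,342.5,221,.036))
E
```

```text
stop face t edge z.058 [[0.6206 0.1229]
 [0.6449 0.1229]] bolt .060 [[0.6373 0.1388]]
stop s top .058 [[0.6157 0.1258]
 [0.6572 0.1265]
 [0.6568 0.1537]
 [0.6142 0.1522]] foot [[0.6522 0.1286]] bolt [[0.631  0.1422]]
pad t top edge [[0.6505 0.0267]
 [0.6504 0.0196]] mid [[0.6397 0.0255]]
pad s right edge top/mid [[0.6286 0.0274]
 [0.6409 0.0276]
 [0.6638 0.0239]] [[0.6342 0.0319]]
rails [[0.6676 0.0451]
 [0.6079 0.0456]] [[0.6058 0.0479]
 [0.668  0.0488]]
tailend t [[0.6655 0.1671]
 [0.6055 0.1662]] s [[0.6622 0.1693]]
tin t [0.5349 0.0279 0.036 ]
```

```bash
python3 -m handwheel '[{"rotation":[22,0,0],"linear":[0,-0.054,-0.045],"gripper":0},{"rotation":[33,0,0],"linear":[0,-0.107,-0.09],"gripper":0},{"rotation":[44,0,0],"linear":[0,-0.16,-0.135],"gripper":0},{"rotation":[55,0,0],"linear":[0,-0.214,-0.18],"gripper":0},{"rotation":[66,0,0],"linear":[0,-0.268,-0.225],"gripper":0},{"rotation":[77,0,0],"linear":[0,-0.3214,-0.2702],"gripper":0},{"rotation":[87,0,0],"linear":[0,-0.3214,-0.2702],"gripper":0},{"rotation":[98,0,0],"linear":[0,-0.3214,-0.2702],"gripper":0},{"rotation":[108,0,0],"linear":[0,-0.3214,-0.2702],"gripper":0},{"rotation":[118,0,0],"linear":[0,-0.3214,-0.2702],"gripper":0},{"rotation":[128,0,0],"linear":[0,-0.3214,-0.2702],"gripper":0},{"rotation":[131.25,0,0],"linear":[0,-0.3214,-0.2702],"gripper":0}]' 40
cat >> h.py <<'E'
def to(x,y,z,yaw):
    from scipy.spatial.transform import Rotation as Ro
    s=monitor.state(); A=Ro.from_rotvec(s["ee_rot"])
    ya=np.radians(yaw); zz=np.array([np.cos(ya),np.sin(ya),0]); xx=np.array([0,0,-1.]); B=Ro.from_matrix(np.c_[xx,np.cross(zz,xx),zz])
    print("t",s["t"],"tcp",s["tcp_pos"].round(4),"F",s["wrist_force"].round(2),"open",round(s["opening"],3),"j6",s["joint_pos"][5].round(3))
    print("rot",(A.inv()*B).as_rotvec(degrees=True).round(2),"lin",A.inv().apply(np.array([x,y,z])-s["tcp_pos"]).round(4))
E
python3 -c "
from h import *
to(.4236,.221,.014,-61.5)"
```

```text
t: 1.7
tcp_pos: [0.4238, 0.2214, 0.1918]
ee_rot: [0.807, 1.415, -0.81]
wrist_force: [-0.8, -0.7, 0.2]
opening: 1.0
t 1.7 tcp [0.4238 0.2214 0.1918] F [-0.79 -0.72  0.21] open 1.0 j6 1.287
rot [2.01 0.04 0.08] lin [ 1.778e-01 -1.000e-04  1.000e-04]
```

```bash
python3 -m handwheel '[{"rotation":[2,0,0],"linear":[0.05,0,0],"gripper":0},{"rotation":[2,0,0],"linear":[0.1,0,0],"gripper":0},{"rotation":[2,0,0],"linear":[0.14,0,0],"gripper":0},{"rotation":[2,0,0],"linear":[0.165,0,0],"gripper":0},{"rotation":[2,0,0],"linear":[0.178,0,0],"gripper":0},{"rotation":[2,0,0],"linear":[0.178,0,0],"gripper":0},{"rotation":[2,0,0],"linear":[0.178,0,0],"gripper":0}]'
python3 -c "
from h import *
to(.4236,.221,.014,-61.5)
c=snap('scene','s1');crop(c,310,110,110,90,6,'s1c')"
```

```text
t: 2.58
tcp_pos: [0.4244, 0.2214, 0.0146]
ee_rot: [0.835, 1.403, -0.835]
wrist_force: [0.3, -0.1, 1.2]
opening: 0.999
t 2.575 tcp [0.4244 0.2214 0.0146] F [ 0.26 -0.08  1.16] open 0.999 j6 1.322
rot [ 0.01  0.06 -0.02] lin [ 0.0006 -0.0009 -0.    ]
```

View pics/s1c.png

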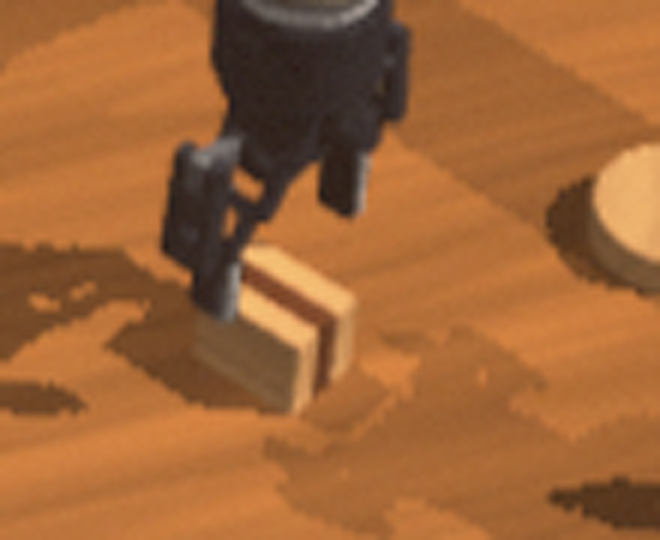

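```bash
python3 -m handwheel '[{"rotation":[0,0,0],"linear":[0,0,0],"gripper":1},{"rotation":[0,0,0],"linear":[0,0,0],"gripper":1},{"rotation":[0,0,0],"linear":[0,0,0],"gripper":1},{"rotation":[0,0,0],"linear":[0,0,0],"gripper":1},{"rotation":[0,0,0],"linear":[0,0,0],"gripper":1},{"rotation":[0,0,0],"linear":[0,0,0],"gripper":1}]' 40
python3 -c "
from h import *
to(.4236,.221,.014,-61.5)
c=snap('scene','s2');crop(c,310,110,110,90,6,'s2c')"
```

```text
t: 3.38
tcp_pos: [0.4245, 0.2214, 0.0147]
ee_rot: [0.835, 1.403, -0.835]
wrist_force: [-0.6, -0.9, 0.6]
opening: 0.001
t 3.375 tcp [0.4245 0.2214 0.0147] F [-0.59 -0.9   0.64] open 0.001 j6 1.322
rot [ 0.01  0.07 -0.04] lin [ 0.0007 -0.001  -0.    ]
```

View pics/s2c.png

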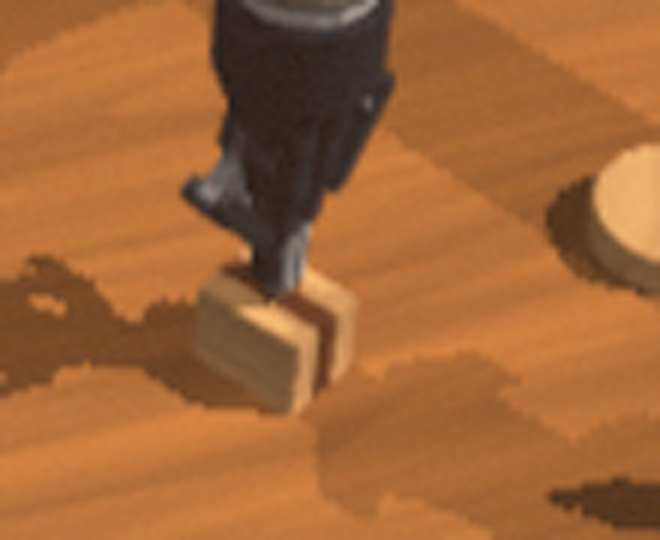

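```bash
python3 - <<'E'
from h import *
t=snap("top","t2");s=np.load("pics/s2.npz")
p=[[.4245,.2214,z] for z in(.0147,.05,.1,.2)]
print(proj(s,p),proj(t,p))
crop(s,310,110,110,90,6,'a',proj(s,p));crop(t,240,200,80,100,6,'b',proj(t,p))
E
```

```text
[[354.92731394 166.72896773]
 [355.82054375 157.82536481]
 [357.1505088  144.56843966]
 [360.06517242 115.51543752]] [[280.21668196 257.53565667]
 [279.13737275 256.67998969]
 [277.51954628 255.3973909 ]
 [273.92812531 252.55014351]]
```

View pics/a.png

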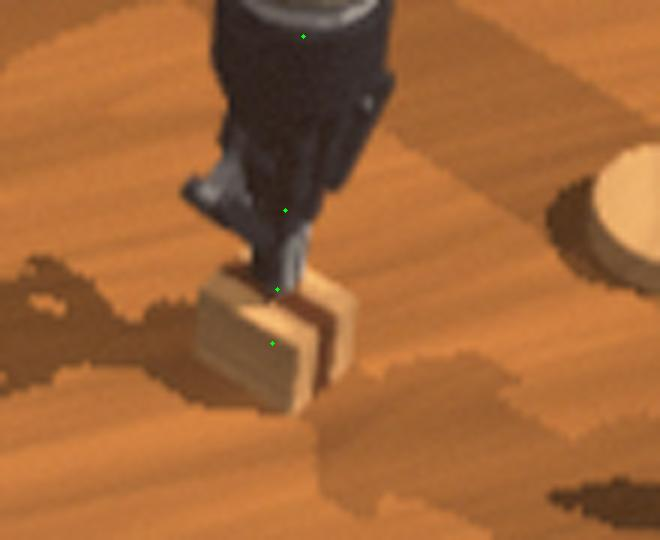

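View pics/b.png

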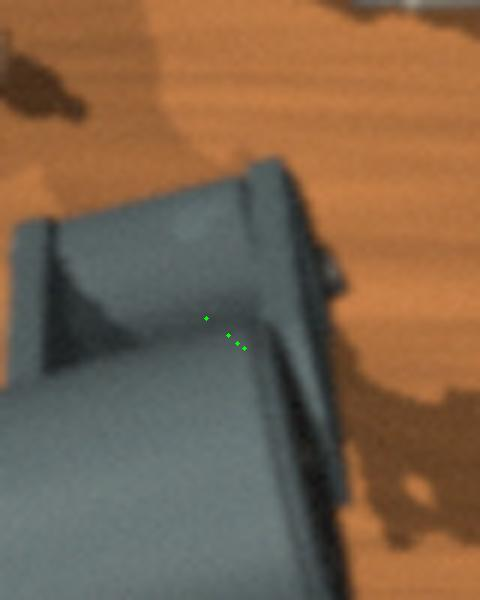

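```bash
python3 -m handwheel '[{"rotation":[0,0,0],"linear":[-0.06,0,0],"gripper":1},{"rotation":[0,0,0],"linear":[-0.1,0,0],"gripper":1},{"rotation":[0,0,0],"linear":[-0.1,0,0],"gripper":1}]' 40
python3 - <<'E'
from h import *
to(.4236,.221,.014,-61.5)
st=monitor.state();x,y,z=st["tcp_pos"]
s=snap('scene','s3');t=snap('top','t3')
p=[[x,y,z],[x,y,z+.033]]
print(proj(s,p),proj(t,p))
crop(s,310,70,110,120,5,'a',proj(s,p));crop(t,240,200,80,100,6,'b',proj(t,p))
E
```

```text
t: 3.85
tcp_pos: [0.4267, 0.2222, 0.1173]
ee_rot: [0.838, 1.398, -0.83]
wrist_force: [1.0, -0.5, 0.6]
opening: -0.001
t 3.85 tcp [0.4267 0.2222 0.1173] F [ 0.99 -0.51  0.59] open -0.001 j6 1.322
rot [ 0.03  0.17 -0.43] lin [ 0.1033 -0.004  -0.0007]
[[358.20903571 140.23218994]
 [359.16380496 130.84220417]] [[276.67860954 254.18585472]
 [275.51578354 253.25126337]]
```

View pics/a.png

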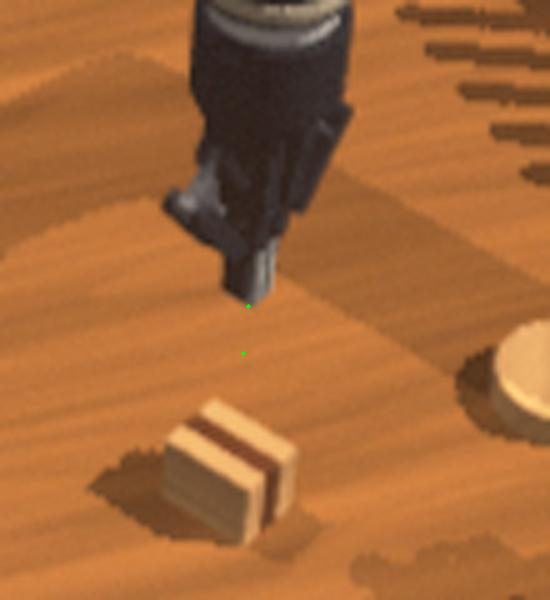

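View pics/b.png

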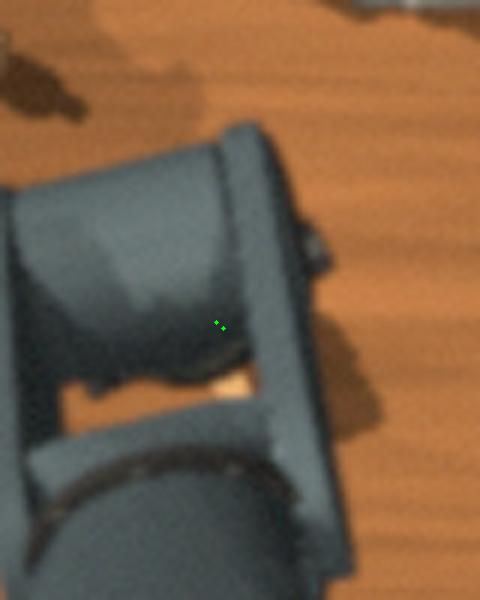

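```bash
python3 -m handwheel '[{"rotation":[0,0,0],"linear":[0,-0.003,0],"gripper":0},{"rotation":[0,0,0],"linear":[0.01,-0.003,0],"gripper":0},{"rotation":[0,0,0],"linear":[0.03,-0.003,0],"gripper":0},{"rotation":[0,0,0],"linear":[0.04,-0.003,0],"gripper":0},{"rotation":[0,0,0],"linear":[0.04,-0.003,0],"gripper":0}]' 40
python3 - <<'E'
from h import *
to(.4238,.221,-.019,-61.5)
E
```

```text
t: 4.58
tcp_pos: [0.4205, 0.2197, 0.0734]
ee_rot: [0.834, 1.405, -0.837]
wrist_force: [0.1, -0.6, -0.2]
opening: 0.998
t 4.575 tcp [0.4205 0.2197 0.0734] F [ 0.08 -0.62 -0.21] open 0.998 j6 1.32
rot [0.01 0.02 0.13] lin [0.0924 0.0038 0.0004]
```

```bash
python3 -m handwheel '[{"rotation":[0,0,0],"linear":[0.03,0.0038,0],"gripper":0},{"rotation":[0,0,0],"linear":[0.06,0.0038,0],"gripper":0},{"rotation":[0,0,0],"linear":[0.08,0.0038,0],"gripper":0},{"rotation":[0,0,0],"linear":[0.092,0.0038,0],"gripper":0},{"rotation":[0,0,0],"linear":[0.092,0.0038,0],"gripper":0},{"rotation":[0,0,0],"linear":[0.092,0.0038,0],"gripper":0}]' 40
python3 - <<'E'
from h import *
to(.4238,.221,-.019,-61.5)
s=snap('scene','s4');crop(s,310,110,110,90,6,'a')
E
```

```text
t: 5.32
tcp_pos: [0.4242, 0.2215, -0.0179]
ee_rot: [0.834, 1.404, -0.836]
wrist_force: [-0.0, -0.4, -0.1]
opening: 1.0
t 5.325 tcp [ 0.4242  0.2215 -0.0179] F [-0.   -0.38 -0.05] open 1.0 j6 1.323
rot [0.01 0.04 0.05] lin [ 0.0011 -0.0006  0.0003]
```

View pics/a.png

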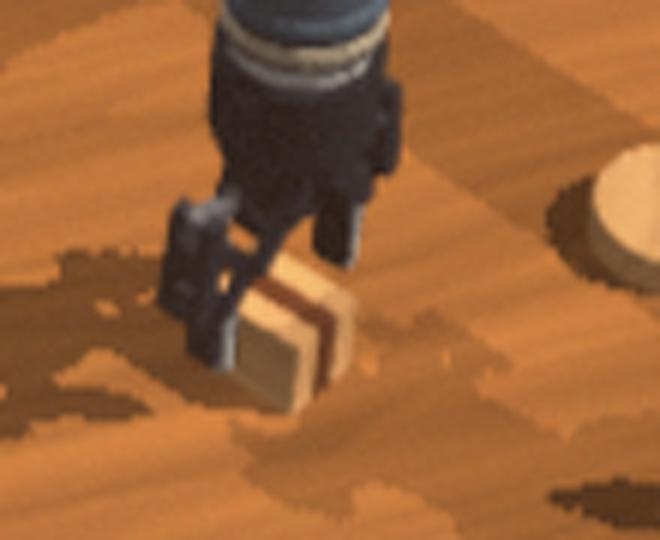

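```bash
python3 -m handwheel '[{"rotation":[0,0,0],"linear":[0.001,0,0],"gripper":1},{"rotation":[0,0,0],"linear":[0.001,0,0],"gripper":1},{"rotation":[0,0,0],"linear":[0.001,0,0],"gripper":1},{"rotation":[0,0,0],"linear":[0.001,0,0],"gripper":1},{"rotation":[0,0,0],"linear":[0.001,0,0],"gripper":1}]' 40
python3 - <<'E'
from h import *
to(.4238,.221,.12,-61.5)
s=snap('scene','s5');crop(s,310,110,110,90,6,'a')
E
```

```text
t: 6.0
tcp_pos: [0.4246, 0.2217, -0.0183]
ee_rot: [0.835, 1.403, -0.835]
wrist_force: [-0.4, 0.6, 5.7]
opening: 0.504
t 6.0 tcp [ 0.4246  0.2217 -0.0183] F [-0.4   0.63  5.66] open 0.504 j6 1.323
rot [ 0.02  0.06 -0.01] lin [-0.1383 -0.001   0.0004]
```

View pics/a.png

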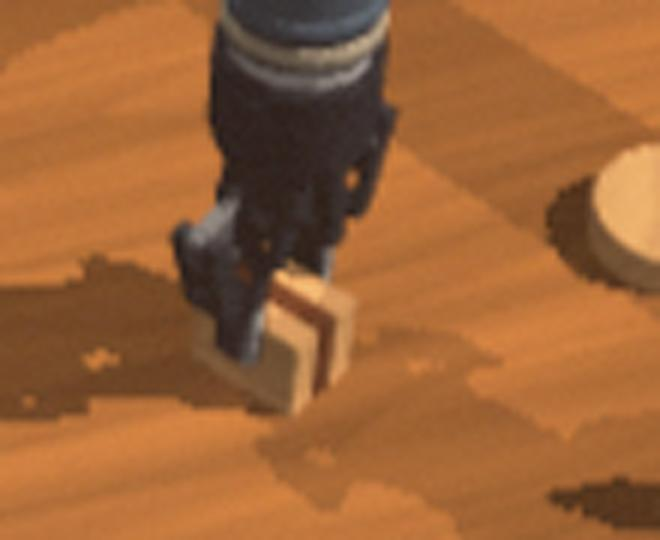

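```bash
python3 -m handwheel '[{"rotation":[0,0,0],"linear":[-0.02,0,0],"gripper":1},{"rotation":[0,0,0],"linear":[-0.06,0,0],"gripper":1},{"rotation":[0,0,0],"linear":[-0.09,0,0],"gripper":1},{"rotation":[0,0,0],"linear":[-0.09,0,0],"gripper":1}]' 40
python3 - <<'E'
from h import *
to(.637,.088,.075,0.9)
E
```

```text
t: 6.55
tcp_pos: [0.426, 0.2222, 0.0734]
ee_rot: [0.837, 1.4, -0.832]
wrist_force: [-0.1, 0.0, -0.4]
opening: 0.505
t 6.55 tcp [0.426  0.2222 0.0734] F [-0.14  0.02 -0.39] open 0.505 j6 1.322
rot [-62.38   0.26  -0.17] lin [-0.0006  0.1213  0.2186]
```

```bash
python3 -m handwheel '[{"rotation":[-8,0,0],"linear":[0,0.017,0.031],"gripper":1},{"rotation":[-16,0,0],"linear":[0,0.035,0.062],"gripper":1},{"rotation":[-25,0,0],"linear":[0,0.052,0.094],"gripper":1},{"rotation":[-34,0,0],"linear":[0,0.07,0.125],"gripper":1},{"rotation":[-43,0,0],"linear":[0,0.087,0.156],"gripper":1},{"rotation":[-52,0,0],"linear":[0,0.104,0.187],"gripper":1},{"rotation":[-60,0,0],"linear":[0,0.116,0.21],"gripper":1},{"rotation":[-62.4,0.2,-0.2],"linear":[0,0.1213,0.2186],"gripper":1},{"rotation":[-62.4,0.2,-0.2],"linear":[0,0.1213,0.2186],"gripper":1},{"rotation":[-62.4,0.2,-0.2],"linear":[0,0.1213,0.2186],"gripper":1}]'
python3 - <<'E'
from h import *
to(.637,.088,0,0.9)
s=snap('scene','s6');crop(s,230,130,150,120,5,'a')
t=snap('top','t6');crop(t,280,130,130,100,6,'b')
E
```

```text
t: 7.8
tcp_pos: [0.6353, 0.0884, 0.0731]
ee_rot: [-0.013, 1.573, 0.012]
wrist_force: [-0.1, 0.8, -1.5]
opening: 0.503
t 7.8 tcp [0.6353 0.0884 0.0731] F [-0.12  0.8  -1.46] open 0.503 j6 -0.051
rot [-0.01 -0.14  0.03] lin [ 0.0731 -0.0003  0.0019]
```

View pics/a.png

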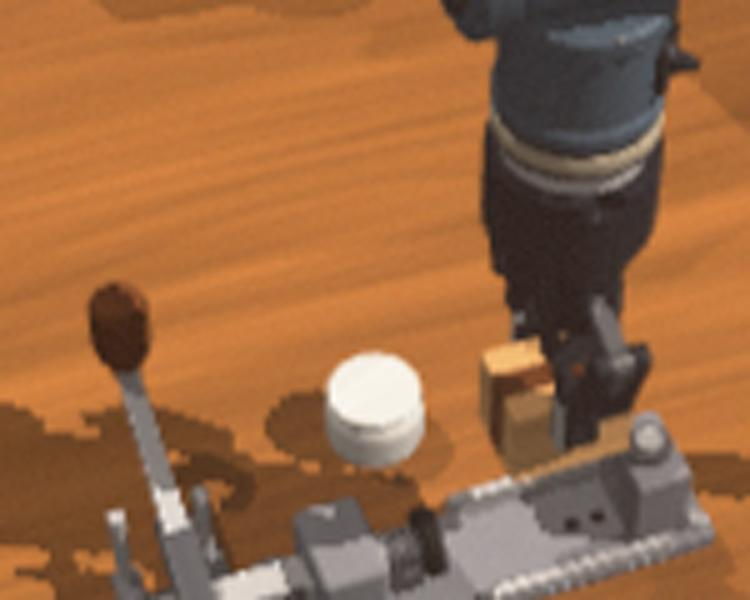

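View pics/b.png

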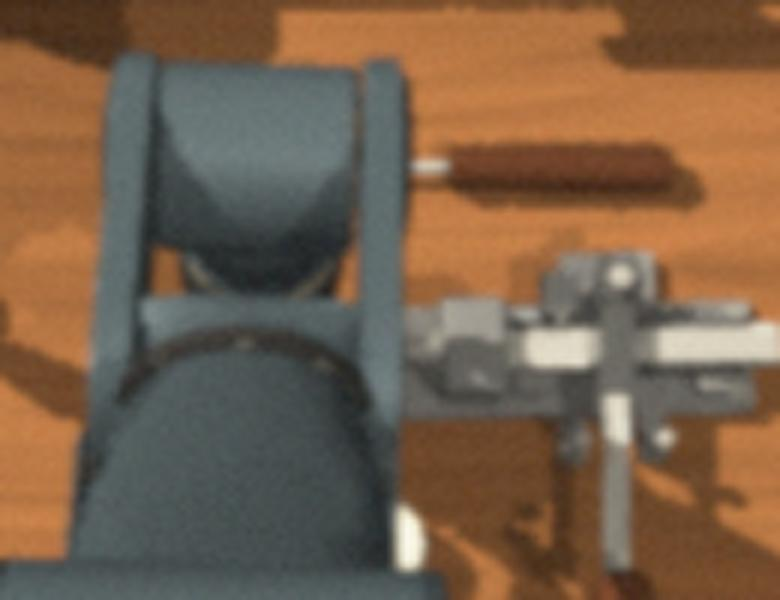

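```bash
python3 - <<'E'
from h import *
s=np.load('pics/s6.npz')
q=proj(s,[[.6573,.0585,.0915],[.6573,.0585,.1375],[.6133,.0585,.1375],[.6573,.1185,.0915]])
print((q-[230,130]+.5)*5)
E
```

```text
[[512.25097314 486.4662431 ]
 [515.62176474 425.01821379]
 [481.54061804 355.682638  ]
 [629.94695602 452.86243772]]
```

```bash
python3 - <<'E'
from h import *
s=np.load('pics/s6.npz')
crop(s,318,190,60,50,12,'a',proj(s,[[.6573,.0585,.0915],[.6573,.0585,.1375],[.6133,.0585,.1375],[.6573,.1185,.0915]]))
E
```

View pics/a.png

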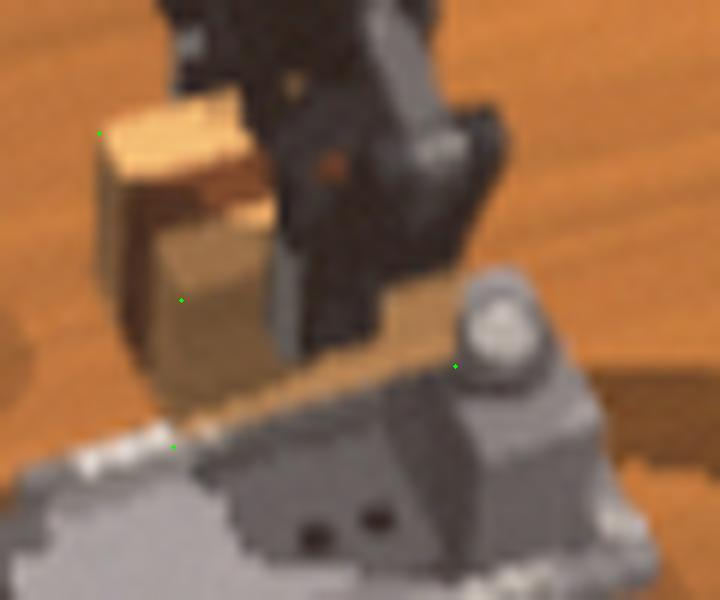

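```bash
python3 -m handwheel '[{"rotation":[0,0,0],"linear":[0.02,0,0.0018],"gripper":1},{"rotation":[0,0,0],"linear":[0.04,0,0.0018],"gripper":1},{"rotation":[0,0,0],"linear":[0.055,0,0.0018],"gripper":1},{"rotation":[0,0,0],"linear":[0.063,0,0.0018],"gripper":1},{"rotation":[0,0,0],"linear":[0.063,0,0.0018],"gripper":1},{"rotation":[0,0,0],"linear":[0.063,0,0.0018],"gripper":1}]'
python3 - <<'E'
from h import *
to(.637,.088,-.0063,0.9)
s=snap('scene','s7');crop(s,318,190,66,50,12,'a')
E
```

```text
t: 8.65
tcp_pos: [0.6381, 0.0885, 0.0113]
ee_rot: [-0.013, 1.571, 0.012]
wrist_force: [0.0, -0.3, -0.8]
opening: 0.509
t 8.65 tcp [0.6381 0.0885 0.0113] F [ 0.04 -0.28 -0.81] open 0.509 j6 -0.051
rot [0.03 0.   0.04] lin [ 0.0176 -0.0005 -0.0011]
```

View pics/a.png

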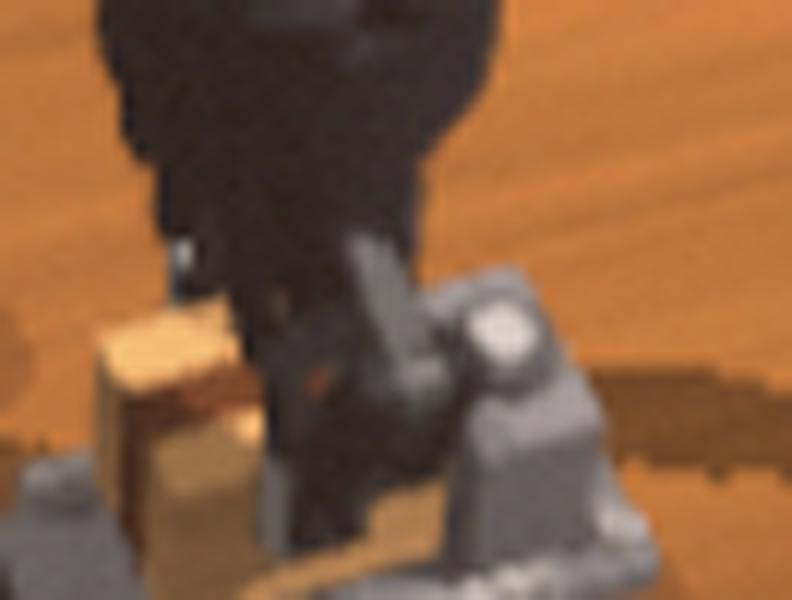

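```bash
python3 - <<'E'
from h import *
s=np.load('pics/s7.npz');crop(s,300,205,80,50,10,'a')
E
```

```text
(no output)
```

View pics/a.png

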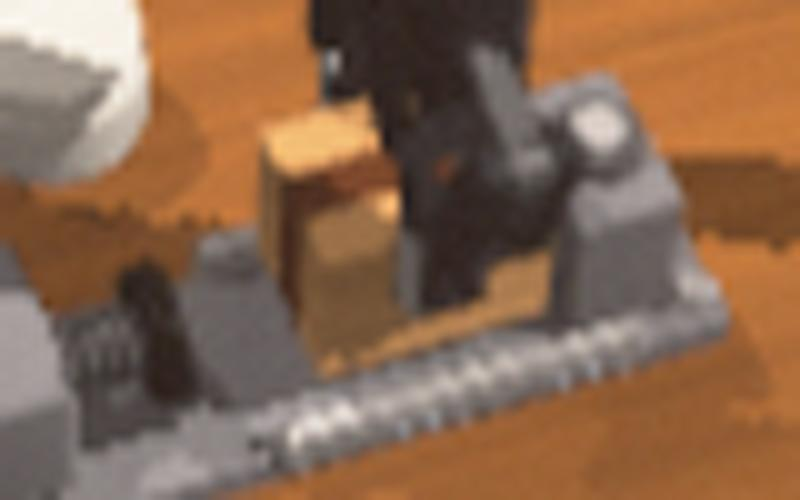

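```bash
python3 -m handwheel '[{"rotation":[0,0,0],"linear":[0.005,0,-0.001],"gripper":1},{"rotation":[0,0,0],"linear":[0.01,0,-0.001],"gripper":1},{"rotation":[0,0,0],"linear":[0.014,0,-0.001],"gripper":1},{"rotation":[0,0,0],"linear":[0.014,0,-0.001],"gripper":1}]'
python3 - <<'E'
from h import *
to(.637,.088,-.0063,0.9)
s=snap('scene','s8');crop(s,300,205,80,50,10,'a')
E
```

```text
t: 9.2
tcp_pos: [0.6367, 0.0885, -0.0031]
ee_rot: [-0.013, 1.572, 0.012]
wrist_force: [0.2, -0.1, 0.3]
opening: 0.506
t 9.2 tcp [ 0.6367  0.0885 -0.0031] F [ 0.23 -0.06  0.33] open 0.506 j6 -0.051
rot [ 0.03 -0.05  0.04] lin [ 0.0032 -0.0005  0.0003]
```

View pics/a.png

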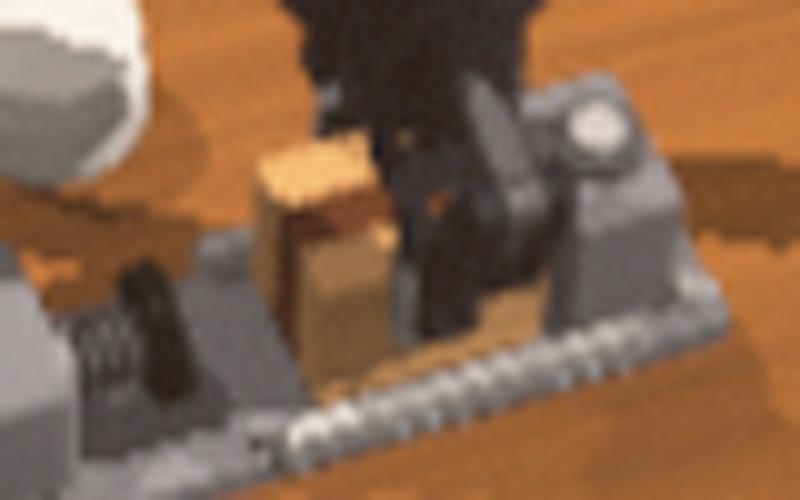

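```bash
python3 -m handwheel '[{"rotation":[0,0,0],"linear":[0.0015,0,0],"gripper":1},{"rotation":[0,0,0],"linear":[0.003,0,0],"gripper":1},{"rotation":[0,0,0],"linear":[0.003,0,0],"gripper":1}]'
```

```text
t: 9.62
tcp_pos: [0.6368, 0.0885, -0.006]
ee_rot: [-0.013, 1.571, 0.012]
wrist_force: [1.3, 0.3, -1.6]
opening: 0.508
```

```bash
python3 -m handwheel '[{"rotation":[0,0,0],"linear":[0.001,0,0],"gripper":1},{"rotation":[0,0,0],"linear":[0.002,0,0],"gripper":1},{"rotation":[0,0,0],"linear":[0.002,0,0],"gripper":1}]'
```

```text
t: 10.0
tcp_pos: [0.637, 0.0885, -0.0063]
ee_rot: [-0.014, 1.571, 0.012]
wrist_force: [-3.0, -0.7, 7.9]
opening: 0.505
```

```bash
python3 -m handwheel '[{"rotation":[0,0,0],"linear":[0,0,0],"gripper":1},{"rotation":[0,0,0],"linear":[0,0,0],"gripper":0.25},{"rotation":[0,0,0],"linear":[0,0,0],"gripper":0.25},{"rotation":[0,0,0],"linear":[0,0,0],"gripper":0.25},{"rotation":[0,0,0],"linear":[-0.03,0,0],"gripper":0.25},{"rotation":[0,0,0],"linear":[-0.08,0,0],"gripper":0.25},{"rotation":[0,0,0],"linear":[-0.13,0,0],"gripper":0.25},{"rotation":[0,0,0],"linear":[-0.13,0,0],"gripper":0.25}]'
python3 - <<'E'
from h import *
s=snap('scene','s9');crop(s,230,180,160,110,5,'a')
t=snap('top','t9');crop(t,280,150,140,100,5.5 and 5,'b')
E
```

```text
t: 11.0
tcp_pos: [0.6408, 0.0885, 0.1286]
ee_rot: [-0.014, 1.56, 0.012]
wrist_force: [0.2, 0.6, 0.3]
opening: 0.753
```

View pics/a.png

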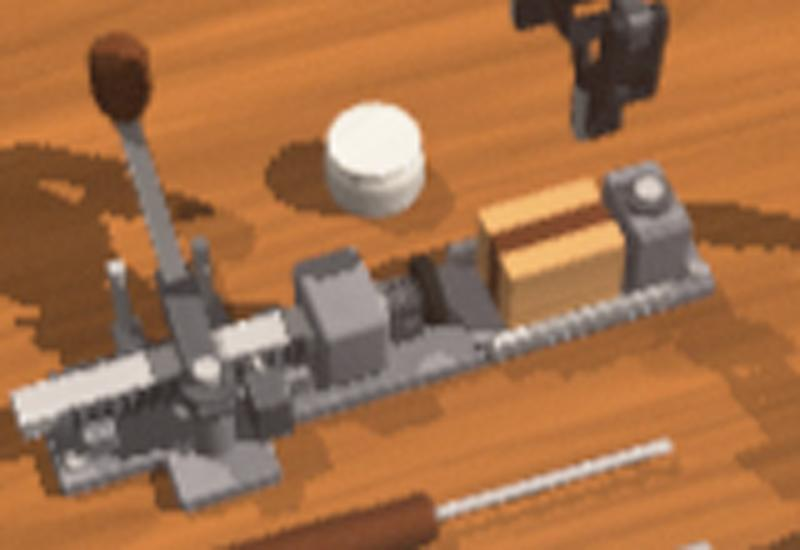

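View pics/b.png

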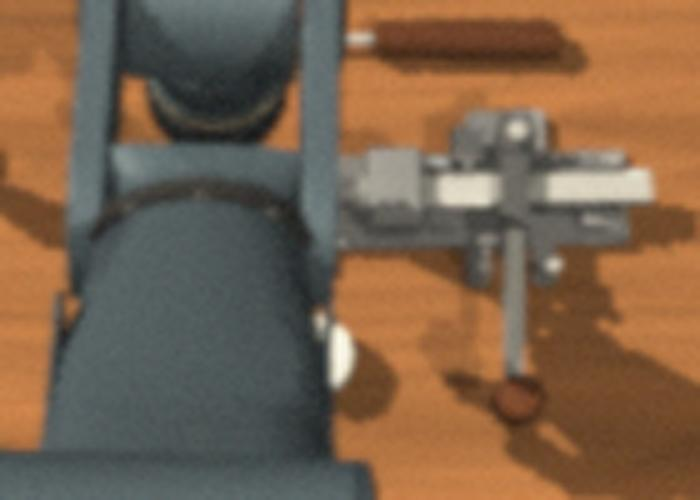

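```bash
python3 - <<'E'
from h import *
c=np.load("pics/t9.npz");s=np.load("pics/s9.npz")
print("knob t",ray(c,280+517/5-.5,150+398/5-.5,.108),ray(c,280+517/5-.5,150+398/5-.5,.1))
print("knob s top",ray(s,230+119/5-.5,180+47/5-.5,.108),"mid",ray(s,230+120/5-.5,180+78/5-.5,.092))
print("pivot t",ray(c,280+516/5-.5,150+130/5-.5,.08),"s",ray(s,230+207/5-.5,180+370/5-.5,.08))
to(.501,-.091,.12,90)
to(.501,-.091,.12,-90)
E
```

```text
knob t [ 0.49966806 -0.088055    0.108     ] [ 0.50071348 -0.08898392  0.1       ]
knob s top [ 0.49483555 -0.08677938  0.108     ] mid [ 0.50056101 -0.08935562  0.092     ]
pivot t [ 0.66833485 -0.09501666  0.08      ] s [ 0.67392405 -0.09606948  0.08      ]
t 11.1 tcp [0.6369 0.0886 0.124 ] F [-0.52 -0.69  0.15] open 0.752 j6 -0.051
rot [-8.906e+01 -1.000e-02  7.000e-02] lin [ 0.0041 -0.1773 -0.1388]
t 11.1 tcp [0.6369 0.0886 0.124 ] F [-0.52 -0.69  0.15] open 0.752 j6 -0.051
rot [9.094e+01 7.000e-02 1.000e-02] lin [ 0.0041 -0.1773 -0.1388]
```

```bash
python3 -m handwheel '[{"rotation":[9,0,0],"linear":[0,-0.02,-0.016],"gripper":0.2},{"rotation":[18,0,0],"linear":[0,-0.04,-0.032],"gripper":0.2},{"rotation":[28,0,0],"linear":[0,-0.06,-0.048],"gripper":0.2},{"rotation":[38,0,0],"linear":[0,-0.08,-0.064],"gripper":0.2},{"rotation":[48,0,0],"linear":[0,-0.1,-0.08],"gripper":0.2},{"rotation":[58,0,0],"linear":[0,-0.12,-0.095],"gripper":0.2},{"rotation":[68,0,0],"linear":[0,-0.14,-0.11],"gripper":0.2},{"rotation":[78,0,0],"linear":[0,-0.16,-0.125],"gripper":0.2},{"rotation":[87,0,0],"linear":[0,-0.1763,-0.138],"gripper":0.2},{"rotation":[90.9,0,0],"linear":[0,-0.1763,-0.138],"gripper":0.2},{"rotation":[90.9,0,0],"linear":[0,-0.1763,-0.138],"gripper":0.2},{"rotation":[90.9,0,0],"linear":[0,-0.1763,-0.138],"gripper":0.2}]'
python3 - <<'E'
from h import *
to(.5005,-.088,.037,-90)
E
```

```text
t: 12.6
tcp_pos: [0.5011, -0.0895, 0.1231]
ee_rot: [1.207, 1.211, -1.209]
wrist_force: [0.4, 0.4, 1.4]
opening: 0.801
t 12.6 tcp [ 0.5011 -0.0895  0.1231] F [0.43 0.42 1.41] open 0.801 j6 1.173
rot [ 0.11 -0.    0.08] lin [ 0.0861 -0.0005 -0.0015]
```

```bash
python3 -m handwheel '[{"rotation":[0,0,0],"linear":[0.03,0,-0.0015],"gripper":0.2},{"rotation":[0,0,0],"linear":[0.06,0,-0.0015],"gripper":0.2},{"rotation":[0,0,0],"linear":[0.078,0,-0.0015],"gripper":0.2},{"rotation":[0,0,0],"linear":[0.086,0,-0.0015],"gripper":0.2},{"rotation":[0,0,0],"linear":[0.086,0,-0.0015],"gripper":0.2}]'
python3 - <<'E'
from h import *
to(.5005,-.088,.037,-90)
s=snap('scene','s10');crop(s,220,140,100,80,7,'a')
E
```

```text
t: 13.22
tcp_pos: [0.5008, -0.0878, 0.0367]
ee_rot: [1.206, 1.213, -1.209]
wrist_force: [0.6, 0.3, -0.5]
opening: 0.8
t 13.225 tcp [ 0.5008 -0.0878  0.0367] F [ 0.58  0.35 -0.45] open 0.8 j6 1.176
rot [ 0.15 -0.02  0.14] lin [-0.0003 -0.0003  0.0002]
```

View pics/a.png

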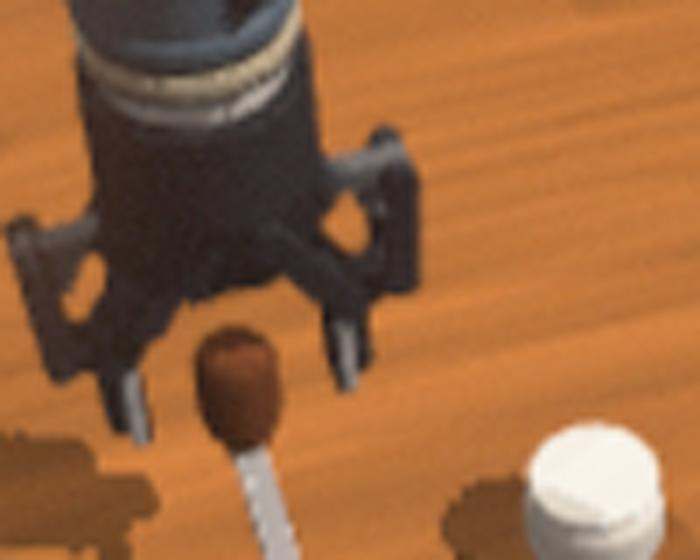

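```bash
python3 -m handwheel '[{"rotation":[0,0,0],"linear":[0,0,0],"gripper":0.6},{"rotation":[0,0,0],"linear":[0,0,0],"gripper":0.6},{"rotation":[0,0,0],"linear":[0,0,0.003],"gripper":0.6},{"rotation":[0,0,0],"linear":[0,0,0.006],"gripper":0.6},{"rotation":[0,0,0],"linear":[0,0,0.009],"gripper":0.6},{"rotation":[0,0,0],"linear":[0,0,0.009],"gripper":0.6}]' 20
python3 -c "
from h import *
to(.5005,-.11,.037,-90)"
```

```text
t: 14.02
tcp_pos: [0.501, -0.0972, 0.0372]
ee_rot: [1.207, 1.211, -1.209]
wrist_force: [-0.8, 1.1, 0.4]
opening: 0.397
t 14.025 tcp [ 0.501  -0.0972  0.0372] F [-0.78  1.06  0.4 ] open 0.397 j6 1.159
rot [ 0.12 -0.    0.1 ] lin [ 0.0002 -0.0006  0.0128]
```

```bash
python3 -m handwheel '[{"rotation":[0,0,0],"linear":[0,0,0.002],"gripper":0.6},{"rotation":[0,0,0],"linear":[0,0,0.004],"gripper":0.6},{"rotation":[0,0,0],"linear":[0,0,0.004],"gripper":0.6}]' 20
```

```text
t: 14.4
tcp_pos: [0.5008, -0.1012, 0.0371]
ee_rot: [1.207, 1.212, -1.209]
wrist_force: [-1.4, 1.8, 0.5]
opening: 0.404
```

```bash
python3 -m handwheel '[{"rotation":[0,0,0],"linear":[0,0,0.002],"gripper":0.6},{"rotation":[0,0,0],"linear":[0,0,0.003],"gripper":0.6},{"rotation":[0,0,0],"linear":[0,0,0.003],"gripper":0.6}]' 20
```

```text
t: 14.78
tcp_pos: [0.5007, -0.1043, 0.037]
ee_rot: [1.207, 1.212, -1.209]
wrist_force: [-0.6, 1.3, 1.1]
opening: 0.398
```

```bash
python3 -c "
from h import *
to(.5005,-.11,.037,-90)
t=snap('top','t11');crop(t,330,160,100,100,6,'b');s=snap('scene','s11');crop(s,220,140,100,120,5,'a')"
```

```text
t 14.775 tcp [ 0.5007 -0.1043  0.037 ] F [-0.63  1.31  1.11] open 0.398 j6 1.146
rot [ 0.11 -0.01  0.14] lin [ 0.     -0.0002  0.0057]
```

View pics/a.png

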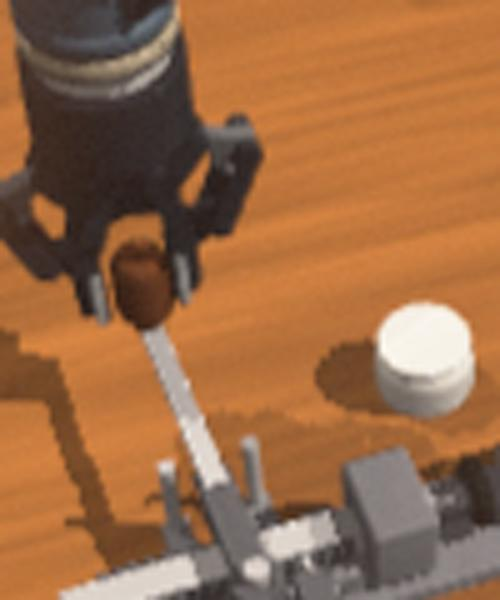

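```bash
python3 -m handwheel '[{"rotation":[0,0,0],"linear":[0,0,0.002],"gripper":0.6},{"rotation":[0,0,0],"linear":[0,0,0.004],"gripper":0.6},{"rotation":[0,0,0],"linear":[0,0,0.004],"gripper":0.6}]' 20
```

```text
t: 15.25
tcp_pos: [0.5012, -0.1088, 0.0371]
ee_rot: [1.207, 1.211, -1.209]
wrist_force: [-1.0, 0.5, 0.1]
opening: 0.402
```

```bash
python3 -m handwheel '[{"rotation":[0,0,0],"linear":[0,0,0.002],"gripper":0.6},{"rotation":[0,0,0],"linear":[0,0,0.003],"gripper":0.6},{"rotation":[0,0,0],"linear":[0,0,0.003],"gripper":0.6}]' 20
```

```text
t: 15.62
tcp_pos: [0.5017, -0.1122, 0.0372]
ee_rot: [1.207, 1.21, -1.209]
wrist_force: [-1.0, 0.2, 0.7]
opening: 0.403
```

```bash
python3 -m handwheel '[{"rotation":[0,0,0],"linear":[0,0,0.002],"gripper":0.6},{"rotation":[0,0,0],"linear":[0,0,0.003],"gripper":0.6},{"rotation":[0,0,0],"linear":[0,0,0.003],"gripper":0.6}]' 20
```

```text
t: 16.0
tcp_pos: [0.5019, -0.1155, 0.0372]
ee_rot: [1.207, 1.209, -1.209]
wrist_force: [0.4, -0.5, -0.3]
opening: 0.403
```

```bash
python3 -m handwheel '[{"rotation":[0,0,0],"linear":[0,0,0.002],"gripper":0.6},{"rotation":[0,0,0],"linear":[0,0,0.002],"gripper":0.6}]' 20
```

```text
t: 16.25
tcp_pos: [0.5018, -0.1173, 0.0372]
ee_rot: [1.207, 1.209, -1.209]
wrist_force: [-0.3, 0.9, 0.7]
opening: 0.401
```

```bash
python3 -c "
from h import *
to(.5005,-.11,.037,-90)
s=snap('scene','s12');crop(s,220,140,100,120,5,'a')"
```

```text
t 16.25 tcp [ 0.5018 -0.1173  0.0372] F [-0.27  0.86  0.69] open 0.401 j6 1.125
rot [0.07 0.05 0.01] lin [ 0.0002 -0.0013 -0.0073]
```

View pics/a.png

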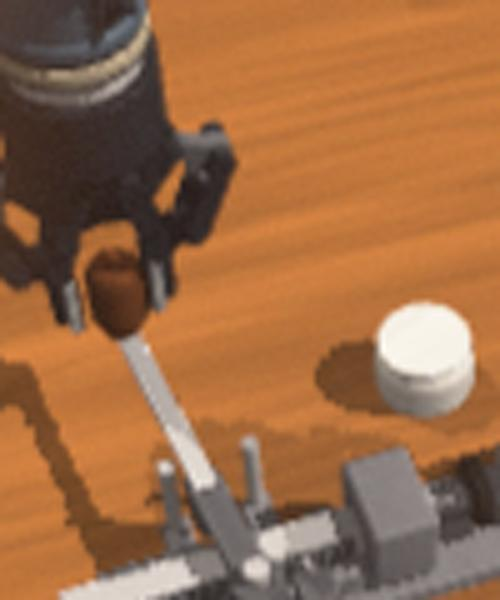

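```bash
python3 -m handwheel '[{"rotation":[0,0,0],"linear":[0,-0.001,0.002],"gripper":0.6},{"rotation":[0,0,0],"linear":[0,-0.001,0.003],"gripper":0.6},{"rotation":[0,0,0],"linear":[0,-0.001,0.003],"gripper":0.6}]' 20
```

```text
t: 16.68
tcp_pos: [0.5011, -0.1205, 0.0373]
ee_rot: [1.208, 1.209, -1.209]
wrist_force: [2.1, 1.6, 0.2]
opening: 0.403
```

```bash
python3 -m handwheel '[{"rotation":[0,0,0],"linear":[0,0,0.0015],"gripper":0.6},{"rotation":[0,0,0],"linear":[0,0,0.0015],"gripper":0.6}]' 20
```

```text
t: 16.92
tcp_pos: [0.5011, -0.1217, 0.0372]
ee_rot: [1.208, 1.209, -1.209]
wrist_force: [2.1, 3.7, -0.6]
opening: 0.404
```

```bash
python3 -m handwheel '[{"rotation":[0,0,0],"linear":[0,0,0.001],"gripper":0.6},{"rotation":[0,0,0],"linear":[0,0,0.001],"gripper":0.6}]' 20
```

```text
t: 17.18
tcp_pos: [0.5011, -0.1222, 0.0372]
ee_rot: [1.209, 1.209, -1.209]
wrist_force: [2.6, 4.7, -0.4]
opening: 0.398
```

```bash
python3 -m handwheel '[{"rotation":[0,0,0],"linear":[0,0,-0.005],"gripper":0.6},{"rotation":[0,0,0],"linear":[0,0,-0.01],"gripper":0.6},{"rotation":[0,0,0],"linear":[0,0,-0.015],"gripper":0.6},{"rotation":[0,0,0],"linear":[0,0,-0.02],"gripper":0.6},{"rotation":[0,0,0],"linear":[0,0,-0.025],"gripper":0.6},{"rotation":[0,0,0],"linear":[0,0,-0.03],"gripper":0.6},{"rotation":[0,0,0],"linear":[0,0,-0.035],"gripper":0.6},{"rotation":[0,0,0],"linear":[0,0,-0.037],"gripper":0.6},{"rotation":[0,0,0],"linear":[0,0,-0.037],"gripper":0.6}]' 20
```

```text
t: 18.3
tcp_pos: [0.5013, -0.0848, 0.0372]
ee_rot: [1.21, 1.209, -1.208]
wrist_force: [-1.6, -2.2, 1.3]
opening: 0.399
```

```bash
python3 -m handwheel '[{"rotation":[0,0,0],"linear":[0,0,-0.002],"gripper":0.6},{"rotation":[0,0,0],"linear":[0,0,-0.003],"gripper":0.6},{"rotation":[0,0,0],"linear":[0,0,-0.003],"gripper":0.6}]' 20
```

```text
t: 18.68
tcp_pos: [0.5015, -0.0817, 0.0373]
ee_rot: [1.21, 1.209, -1.208]
wrist_force: [-0.2, -1.4, -0.9]
opening: 0.4
```

```bash
python3 -m handwheel '[{"rotation":[0,0,0],"linear":[0,0,-0.002],"gripper":0.6},{"rotation":[0,0,0],"linear":[0,0,-0.003],"gripper":0.6},{"rotation":[0,0,0],"linear":[0,0,-0.003],"gripper":0.6}]' 20
```

```text
t: 19.05
tcp_pos: [0.5016, -0.0785, 0.0373]
ee_rot: [1.21, 1.209, -1.208]
wrist_force: [0.0, -0.4, 0.4]
opening: 0.399
```

```bash
python3 -m handwheel '[{"rotation":[0,0,0],"linear":[0,0,-0.002],"gripper":0.6},{"rotation":[0,0,0],"linear":[0,0,-0.002],"gripper":0.6}]' 20
```

```text
t: 19.3
tcp_pos: [0.5017, -0.0766, 0.0373]
ee_rot: [1.21, 1.209, -1.207]
wrist_force: [-0.7, -1.9, -0.4]
opening: 0.402
```

```bash
python3 -m handwheel '[{"rotation":[0,0,0],"linear":[0,0,-0.0015],"gripper":0.6},{"rotation":[0,0,0],"linear":[0,0,-0.0015],"gripper":0.6}]' 20
```

```text
t: 19.55
tcp_pos: [0.5017, -0.0751, 0.0373]
ee_rot: [1.21, 1.209, -1.207]
wrist_force: [-1.2, -2.2, -0.4]
opening: 0.401
```

```bash
python3 -m handwheel '[{"rotation":[0,0,0],"linear":[0,0,-0.0015],"gripper":0.6},{"rotation":[0,0,0],"linear":[0,0,-0.0015],"gripper":0.6}]' 20
```

```text
t: 19.8
tcp_pos: [0.5017, -0.0735, 0.0373]
ee_rot: [1.21, 1.209, -1.207]
wrist_force: [-0.5, -2.0, -0.3]
opening: 0.403
```

```bash
python3 -m handwheel '[{"rotation":[0,0,0],"linear":[0,0,-0.0015],"gripper":0.6},{"rotation":[0,0,0],"linear":[0,0,-0.0015],"gripper":0.6}]' 20
```

```text
t: 20.05
tcp_pos: [0.5017, -0.0721, 0.0373]
ee_rot: [1.209, 1.209, -1.207]
wrist_force: [-1.1, -3.3, -0.8]
opening: 0.401
```

```bash
python3 -m handwheel '[{"rotation":[0,0,0],"linear":[0,0,-0.0015],"gripper":0.6},{"rotation":[0,0,0],"linear":[0,0,-0.0015],"gripper":0.6}]' 20;python3 -c "
from h import *
s=snap('scene','s13');crop(s,220,140,160,120,5,'a')"
```

```text
t: 20.3
tcp_pos: [0.5018, -0.0711, 0.0373]
ee_rot: [1.208, 1.208, -1.207]
wrist_force: [-1.7, -5.8, -1.1]
opening: 0.399
```

View pics/a.png

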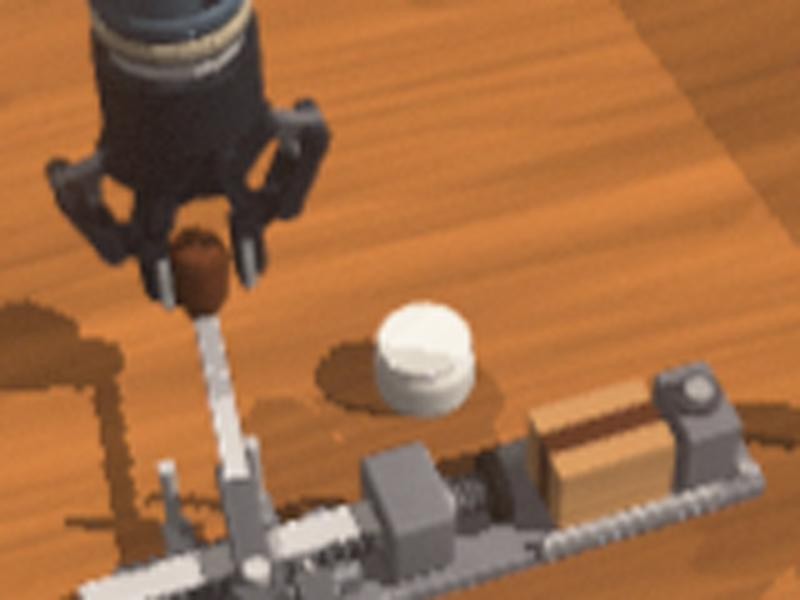

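```bash
python3 -m handwheel '[{"rotation":[0,0,0],"linear":[0,0,0.006],"gripper":0.6},{"rotation":[0,0,0],"linear":[0,0,0.012],"gripper":0.6},{"rotation":[0,0,0],"linear":[0,0,0.018],"gripper":0.6},{"rotation":[0,0,0],"linear":[0,0,0.024],"gripper":0.6},{"rotation":[0,0,0],"linear":[0,0,0.03],"gripper":0.6},{"rotation":[0,0,0],"linear":[0,0,0.036],"gripper":0.6},{"rotation":[0,0,0],"linear":[0,0,0.042],"gripper":0.6},{"rotation":[0,0,0],"linear":[0,0,0.046],"gripper":0.6},{"rotation":[0,0,0],"linear":[0,0,0.049],"gripper":0.6},{"rotation":[0,0,0],"linear":[0,0,0.051],"gripper":0.6},{"rotation":[0,0,0],"linear":[0,0,0.0515],"gripper":0.6},{"rotation":[0,0,0],"linear":[0,0,0.0515],"gripper":0.6}]' 20
```

```text
t: 21.85
tcp_pos: [0.503, -0.1222, 0.0375]
ee_rot: [1.21, 1.206, -1.206]
wrist_force: [3.9, 5.3, -1.3]
opening: 0.405
```

```bash
python3 -m handwheel '[{"rotation":[0,0,0],"linear":[0,-0.001,-0.006],"gripper":0.6},{"rotation":[0,0,0],"linear":[0,-0.0015,-0.012],"gripper":0.6},{"rotation":[0,0,0],"linear":[0,-0.002,-0.018],"gripper":0.6},{"rotation":[0,0,0],"linear":[0,-0.002,-0.024],"gripper":0.6},{"rotation":[0,0,0],"linear":[0,-0.002,-0.03],"gripper":0.6},{"rotation":[0,0,0],"linear":[0,-0.002,-0.036],"gripper":0.6},{"rotation":[0,0,0],"linear":[0,-0.002,-0.042],"gripper":0.6},{"rotation":[0,0,0],"linear":[0,-0.002,-0.046],"gripper":0.6},{"rotation":[0,0,0],"linear":[0,-0.002,-0.049],"gripper":0.6},{"rotation":[0,0,0],"linear":[0,-0.002,-0.051],"gripper":0.6},{"rotation":[0,0,0],"linear":[0,-0.002,-0.0518],"gripper":0.6},{"rotation":[0,0,0],"linear":[0,-0.002,-0.0518],"gripper":0.6}]' 20;python3 -c "
from h import *
s=snap('scene','s14');crop(s,280,190,110,75,7,'a')"
```

```text
t: 23.35
tcp_pos: [0.5012, -0.0712, 0.0375]
ee_rot: [1.209, 1.205, -1.206]
wrist_force: [-0.5, -5.2, -0.9]
opening: 0.403
```

View pics/a.png

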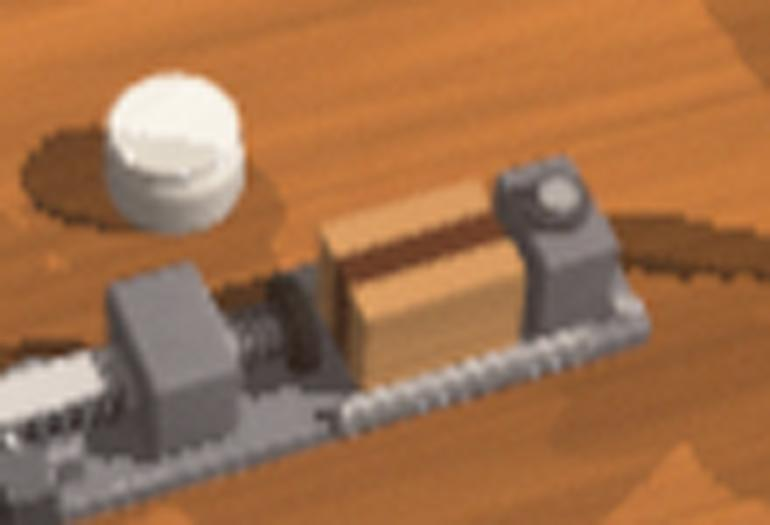

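```bash
python3 -m handwheel '[{"rotation":[0,0,0],"linear":[0,0,0.006],"gripper":0.6},{"rotation":[0,0,0],"linear":[0,0,0.012],"gripper":0.6},{"rotation":[0,0,0],"linear":[0,0,0.018],"gripper":0.6},{"rotation":[0,0,0],"linear":[0,0,0.024],"gripper":0.6},{"rotation":[0,0,0],"linear":[0,0,0.03],"gripper":0.6},{"rotation":[0,0,0],"linear":[0,0,0.036],"gripper":0.6},{"rotation":[0,0,0],"linear":[0,0,0.042],"gripper":0.6},{"rotation":[0,0,0],"linear":[0,0,0.046],"gripper":0.6},{"rotation":[0,0,0],"linear":[0,0,0.049],"gripper":0.6},{"rotation":[0,0,0],"linear":[0,0,0.051],"gripper":0.6},{"rotation":[0,0,0],"linear":[0,0,0.0515],"gripper":0.6},{"rotation":[0,0,0],"linear":[0,0,0.0515],"gripper":0.6}]' 20
```

```text
t: 24.9
tcp_pos: [0.5023, -0.1223, 0.0377]
ee_rot: [1.211, 1.204, -1.205]
wrist_force: [2.8, 5.5, -0.2]
opening: 0.395
```

```bash
python3 -m handwheel '[{"rotation":[0,0,0],"linear":[0,-0.001,-0.006],"gripper":0.6},{"rotation":[0,0,0],"linear":[0,-0.0015,-0.012],"gripper":0.6},{"rotation":[0,0,0],"linear":[0,-0.0015,-0.018],"gripper":0.6},{"rotation":[0,0,0],"linear":[0,-0.0015,-0.024],"gripper":0.6},{"rotation":[0,0,0],"linear":[0,-0.0015,-0.03],"gripper":0.6},{"rotation":[0,0,0],"linear":[0,-0.0015,-0.036],"gripper":0.6},{"rotation":[0,0,0],"linear":[0,-0.0015,-0.042],"gripper":0.6},{"rotation":[0,0,0],"linear":[0,-0.0015,-0.046],"gripper":0.6},{"rotation":[0,0,0],"linear":[0,-0.0015,-0.049],"gripper":0.6},{"rotation":[0,0,0],"linear":[0,-0.0015,-0.051],"gripper":0.6},{"rotation":[0,0,0],"linear":[0,-0.0015,-0.0518],"gripper":0.6},{"rotation":[0,0,0],"linear":[0,-0.0015,-0.0518],"gripper":0.6}]' 20;python3 -c "
from h import *
s=snap('scene','s15');crop(s,280,190,110,75,7,'a')"
```

```text
t: 26.4
tcp_pos: [0.501, -0.0713, 0.0376]
ee_rot: [1.21, 1.203, -1.205]
wrist_force: [-2.5, -5.5, -0.7]
opening: 0.405
```

View pics/a.png

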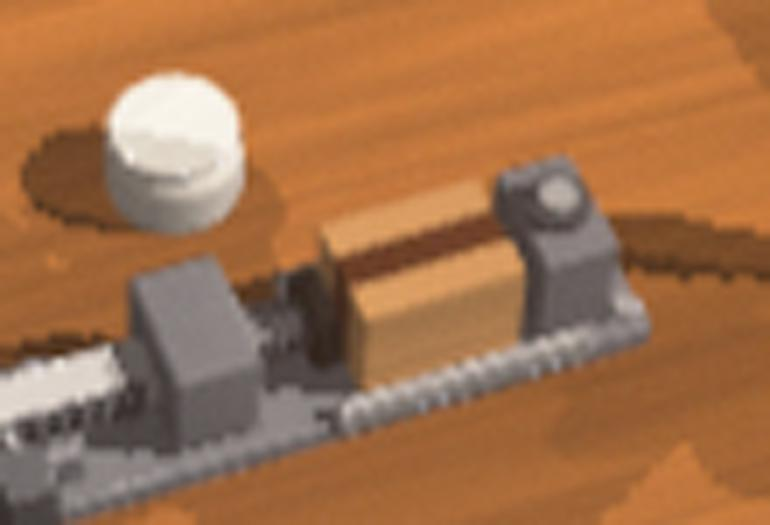

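```bash
python3 -m handwheel '[{"rotation":[0,0,0],"linear":[0,0,0.006],"gripper":0.6},{"rotation":[0,0,0],"linear":[0,0,0.012],"gripper":0.6},{"rotation":[0,0,0],"linear":[0,0,0.018],"gripper":0.6},{"rotation":[0,0,0],"linear":[0,0,0.024],"gripper":0.6},{"rotation":[0,0,0],"linear":[0,0,0.03],"gripper":0.6},{"rotation":[0,0,0],"linear":[0,0,0.036],"gripper":0.6},{"rotation":[0,0,0],"linear":[0,0,0.042],"gripper":0.6},{"rotation":[0,0,0],"linear":[0,0,0.046],"gripper":0.6},{"rotation":[0,0,0],"linear":[0,0,0.049],"gripper":0.6},{"rotation":[0,0,0],"linear":[0,0,0.051],"gripper":0.6},{"rotation":[0,0,0],"linear":[0,0,0.0515],"gripper":0.6},{"rotation":[0,0,0],"linear":[0,0,0.0515],"gripper":0.6}]' 20
```

```text
t: 27.95
tcp_pos: [0.5021, -0.1223, 0.0379]
ee_rot: [1.212, 1.201, -1.204]
wrist_force: [3.6, 4.3, -1.2]
opening: 0.403
```

```bash
python3 -m handwheel '[{"rotation":[0,0,0],"linear":[0,-0.001,-0.006],"gripper":0.6},{"rotation":[0,0,0],"linear":[0,-0.0015,-0.012],"gripper":0.6},{"rotation":[0,0,0],"linear":[0,-0.0015,-0.018],"gripper":0.6},{"rotation":[0,0,0],"linear":[0,-0.0015,-0.024],"gripper":0.6},{"rotation":[0,0,0],"linear":[0,-0.0015,-0.03],"gripper":0.6},{"rotation":[0,0,0],"linear":[0,-0.0015,-0.036],"gripper":0.6},{"rotation":[0,0,0],"linear":[0,-0.0015,-0.042],"gripper":0.6},{"rotation":[0,0,0],"linear":[0,-0.0015,-0.046],"gripper":0.6},{"rotation":[0,0,0],"linear":[0,-0.0015,-0.049],"gripper":0.6},{"rotation":[0,0,0],"linear":[0,-0.0015,-0.051],"gripper":0.6},{"rotation":[0,0,0],"linear":[0,-0.0015,-0.0522],"gripper":0.6},{"rotation":[0,0,0],"linear":[0,-0.0015,-0.0522],"gripper":0.6}]' 20;python3 -c "
from h import *
s=snap('scene','s16');crop(s,280,190,110,75,7,'a')"
```

```text
t: 29.45
tcp_pos: [0.5008, -0.0711, 0.0378]
ee_rot: [1.211, 1.2, -1.204]
wrist_force: [-2.2, -6.7, -1.0]
opening: 0.401
```

View pics/a.png

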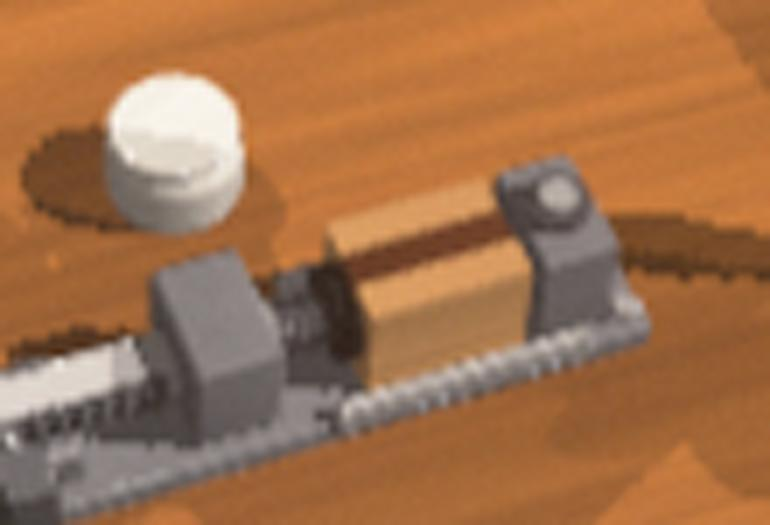

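```bash
python3 -m handwheel '[{"rotation":[0,0,0],"linear":[0,0,0.006],"gripper":0.6},{"rotation":[0,0,0],"linear":[0,0,0.012],"gripper":0.6},{"rotation":[0,0,0],"linear":[0,0,0.018],"gripper":0.6},{"rotation":[0,0,0],"linear":[0,0,0.024],"gripper":0.6},{"rotation":[0,0,0],"linear":[0,0,0.03],"gripper":0.6},{"rotation":[0,0,0],"linear":[0,0,0.036],"gripper":0.6},{"rotation":[0,0,0],"linear":[0,0,0.042],"gripper":0.6},{"rotation":[0,0,0],"linear":[0,0,0.046],"gripper":0.6},{"rotation":[0,0,0],"linear":[0,0,0.049],"gripper":0.6},{"rotation":[0,0,0],"linear":[0,0,0.051],"gripper":0.6},{"rotation":[0,0,0],"linear":[0,0,0.0517],"gripper":0.6},{"rotation":[0,0,0],"linear":[0,0,0.0517],"gripper":0.6}]' 20
```

```text
t: 31.0
tcp_pos: [0.5019, -0.1223, 0.0381]
ee_rot: [1.213, 1.199, -1.203]
wrist_force: [3.5, 3.5, -0.2]
opening: 0.399
```

```bash
python3 -m handwheel '[{"rotation":[0,0,0],"linear":[0,-0.001,-0.006],"gripper":0.6},{"rotation":[0,0,0],"linear":[0,-0.0015,-0.012],"gripper":0.6},{"rotation":[0,0,0],"linear":[0,-0.0015,-0.018],"gripper":0.6},{"rotation":[0,0,0],"linear":[0,-0.0015,-0.024],"gripper":0.6},{"rotation":[0,0,0],"linear":[0,-0.0015,-0.03],"gripper":0.6},{"rotation":[0,0,0],"linear":[0,-0.0015,-0.036],"gripper":0.6},{"rotation":[0,0,0],"linear":[0,-0.0015,-0.042],"gripper":0.6},{"rotation":[0,0,0],"linear":[0,-0.0015,-0.045],"gripper":0.6},{"rotation":[0,0,0],"linear":[0,-0.0015,-0.047],"gripper":0.6},{"rotation":[0,0,0],"linear":[0,-0.0015,-0.048],"gripper":0.6},{"rotation":[0,0,0],"linear":[0,-0.0015,-0.048],"gripper":0.6}]' 20
```

```text
t: 32.38
tcp_pos: [0.5003, -0.0744, 0.0379]
ee_rot: [1.213, 1.199, -1.203]
wrist_force: [-3.1, -4.0, 0.1]
opening: 0.402
```

```bash
python3 -m handwheel '[{"rotation":[0,0,0],"linear":[0,0,-0.0015],"gripper":0.6},{"rotation":[0,0,0],"linear":[0,0,-0.003],"gripper":0.6},{"rotation":[0,0,0],"linear":[0,0,-0.004],"gripper":0.6},{"rotation":[0,0,0],"linear":[0,0,-0.004],"gripper":0.6}]' 20;python3 -c "
from h import *
s=snap('scene','s17');crop(s,280,190,110,75,7,'a')"
```

```text
t: 32.88
tcp_pos: [0.5004, -0.0712, 0.0379]
ee_rot: [1.212, 1.198, -1.203]
wrist_force: [-3.6, -6.3, 0.2]
opening: 0.398
```

View pics/a.png

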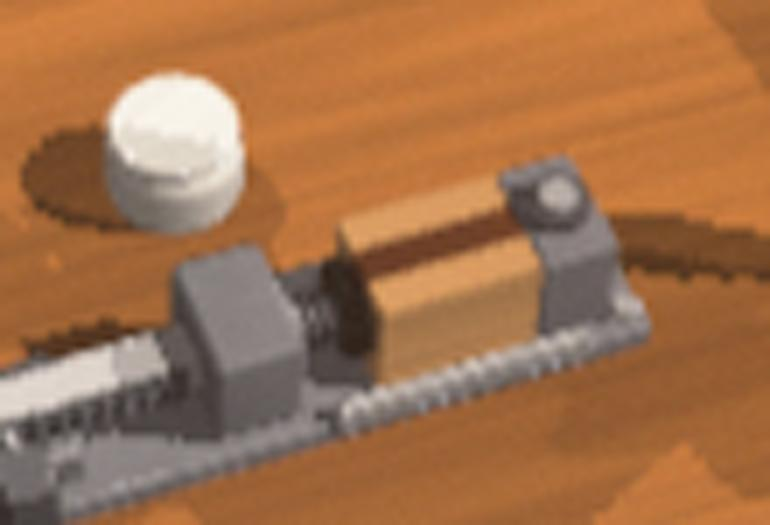

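```bash
python3 -m handwheel '[{"rotation":[0,0,0],"linear":[0,0,0.006],"gripper":0.6},{"rotation":[0,0,0],"linear":[0,0,0.012],"gripper":0.6},{"rotation":[0,0,0],"linear":[0,0,0.018],"gripper":0.6},{"rotation":[0,0,0],"linear":[0,0,0.024],"gripper":0.6},{"rotation":[0,0,0],"linear":[0,0,0.03],"gripper":0.6},{"rotation":[0,0,0],"linear":[0,0,0.036],"gripper":0.6},{"rotation":[0,0,0],"linear":[0,0,0.042],"gripper":0.6},{"rotation":[0,0,0],"linear":[0,0,0.046],"gripper":0.6},{"rotation":[0,0,0],"linear":[0,0,0.049],"gripper":0.6},{"rotation":[0,0,0],"linear":[0,0,0.051],"gripper":0.6},{"rotation":[0,0,0],"linear":[0,0,0.0517],"gripper":0.6},{"rotation":[0,0,0],"linear":[0,0,0.0517],"gripper":0.6}]' 20;python3 -c "
from h import *
s=snap('scene','s18');crop(s,280,190,110,75,7,'a')"
```

```text
t: 34.42
tcp_pos: [0.5013, -0.1224, 0.0382]
ee_rot: [1.214, 1.197, -1.202]
wrist_force: [2.8, 5.5, -1.1]
opening: 0.403
```

View pics/a.png

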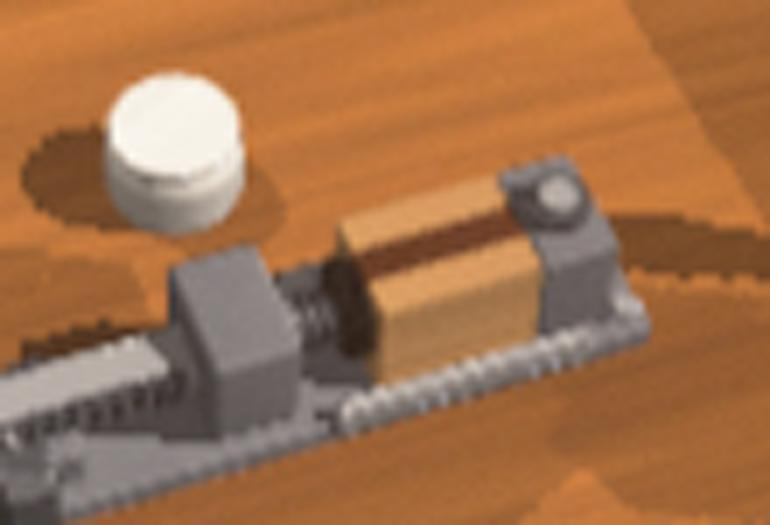

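```bash
python3 -m handwheel '[{"rotation":[0,0,0],"linear":[0,-0.0005,-0.006],"gripper":0.6},{"rotation":[0,0,0],"linear":[0,-0.001,-0.012],"gripper":0.6},{"rotation":[0,0,0],"linear":[0,-0.001,-0.018],"gripper":0.6},{"rotation":[0,0,0],"linear":[0,-0.001,-0.024],"gripper":0.6},{"rotation":[0,0,0],"linear":[0,-0.001,-0.03],"gripper":0.6},{"rotation":[0,0,0],"linear":[0,-0.001,-0.036],"gripper":0.6},{"rotation":[0,0,0],"linear":[0,-0.001,-0.041],"gripper":0.6},{"rotation":[0,0,0],"linear":[0,-0.001,-0.045],"gripper":0.6},{"rotation":[0,0,0],"linear":[0,-0.001,-0.048],"gripper":0.6},{"rotation":[0,0,0],"linear":[0,-0.001,-0.0505],"gripper":0.6},{"rotation":[0,0,0],"linear":[0,-0.001,-0.0505],"gripper":0.6}]' 20
```

```text
t: 35.85
tcp_pos: [0.4985, -0.0725, 0.0379]
ee_rot: [1.21, 1.199, -1.204]
wrist_force: [-4.8, -6.3, 1.6]
opening: 0.401
```

```bash
python3 -m handwheel '[{"rotation":[0,0,0],"linear":[0,0.001,-0.001],"gripper":0.6},{"rotation":[0,0,0],"linear":[0,0.001,-0.002],"gripper":0.6},{"rotation":[0,0,0],"linear":[0,0.001,-0.002],"gripper":0.6}]' 20
```

```text
t: 36.22
tcp_pos: [0.4983, -0.0717, 0.0379]
ee_rot: [1.206, 1.2, -1.206]
wrist_force: [-3.9, -6.2, 0.2]
opening: 0.401
```

```bash
python3 -m handwheel '[{"rotation":[0,0,0],"linear":[0,0,-0.001],"gripper":0.6},{"rotation":[0,0,0],"linear":[0,0,-0.0015],"gripper":0.6},{"rotation":[0,0,0],"linear":[0,0,-0.0015],"gripper":0.6}]' 20;python3 -c "
from h import *
s=snap('scene','s19');crop(s,280,190,110,75,7,'a')"
```

```text
t: 36.6
tcp_pos: [0.4982, -0.0717, 0.0379]
ee_rot: [1.204, 1.199, -1.206]
wrist_force: [-1.6, -6.7, -1.5]
opening: 0.397
```

View pics/a.png

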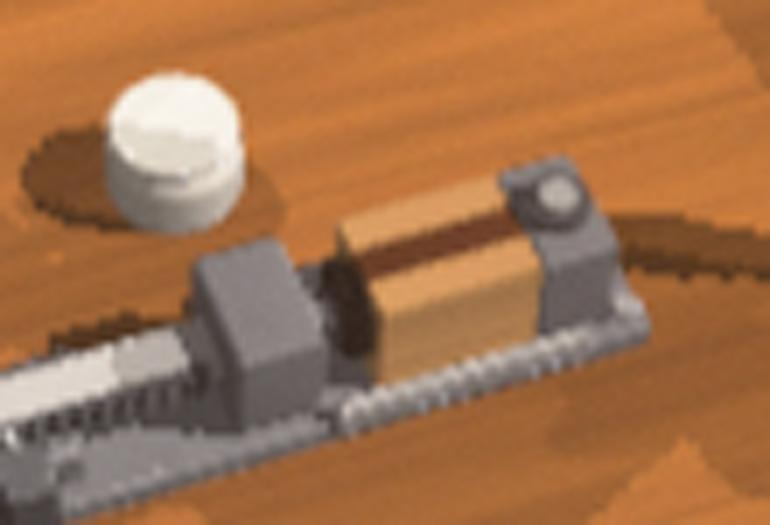

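```bash
python3 -c "
from h import *
s=np.load('pics/s19.npz');crop(s,215,120,110,130,6 and 5,'a')
t=snap('top','t19');crop(t,290,140,130,110,6,'b')
st=monitor.state();print(st['wrist_force'],st['torque'],st['joint_pos'],st['tcp_pos'])"
```

```text
[-2.25592095 -7.58633169 -2.10998277] [-1.00775142  0.30500163 -0.08324923] [-0.36135798  0.61674096  1.87005047 -0.00958336  0.64511517  1.2140919 ] [ 0.4982165  -0.07170792  0.03792146]
```

View pics/a.png

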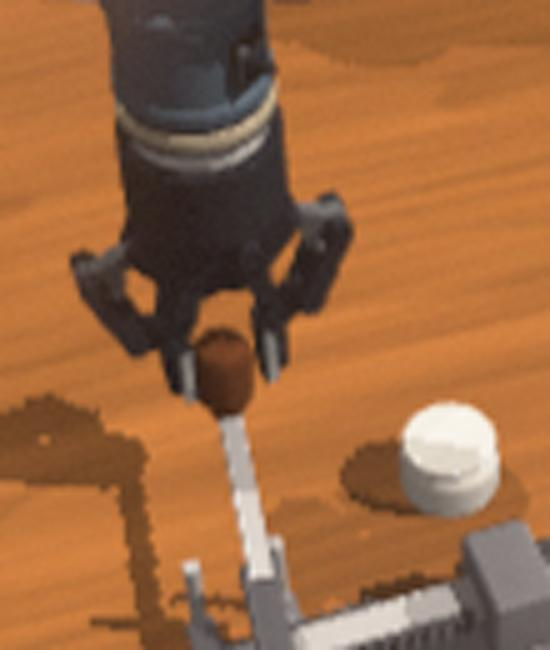

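View pics/b.png

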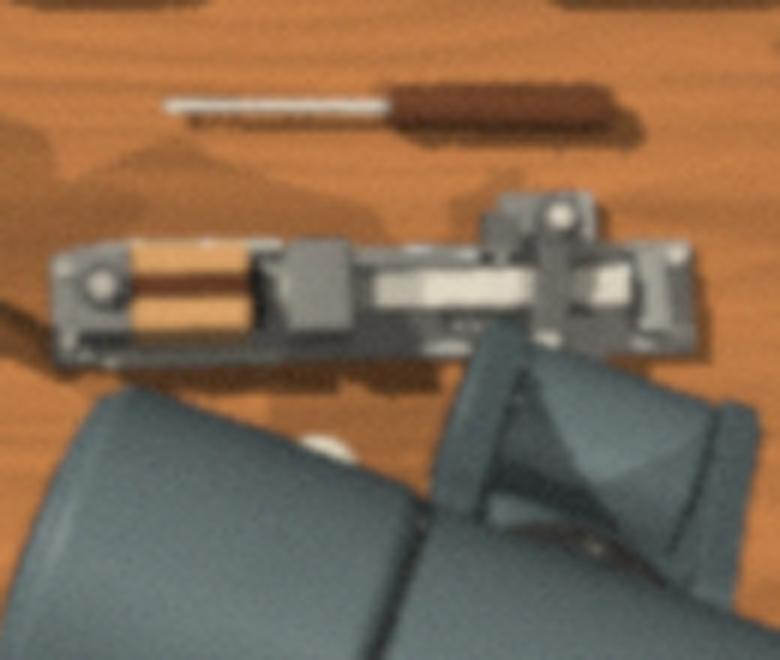

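```bash
python3 -m handwheel '[{"rotation":[0,0,0],"linear":[0,0.001,-0.001],"gripper":0.6},{"rotation":[0,0,0],"linear":[0,0.002,-0.002],"gripper":0.6},{"rotation":[0,0,0],"linear":[0,0.002,-0.003],"gripper":0.6},{"rotation":[0,0,0],"linear":[0,0.002,-0.003],"gripper":0.6}]' 20;python3 -c "
from h import *
s=snap('scene','s20');crop(s,280,190,110,75,7,'a')"
```

```text
t: 37.2
tcp_pos: [0.4982, -0.0703, 0.0378]
ee_rot: [1.199, 1.201, -1.209]
wrist_force: [-6.1, -9.9, 1.5]
opening: 0.401
```

View pics/a.png

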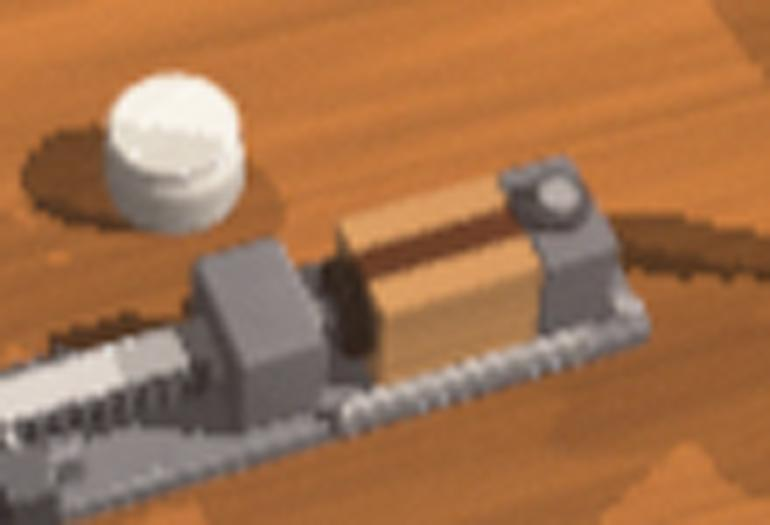

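```bash
python3 -m handwheel '[{"rotation":[0,0,0],"linear":[0,0,0.005],"gripper":0.6},{"rotation":[0,0,0],"linear":[0,0.002,0.011],"gripper":0.6},{"rotation":[0,0,0],"linear":[0,0.002,0.017],"gripper":0.6},{"rotation":[0,0,0],"linear":[0,0.002,0.023],"gripper":0.6},{"rotation":[0,0,0],"linear":[0,0.002,0.029],"gripper":0.6},{"rotation":[0,0,0],"linear":[0,0.002,0.035],"gripper":0.6},{"rotation":[0,0,0],"linear":[0,0.002,0.041],"gripper":0.6},{"rotation":[0,0,0],"linear":[0,0.002,0.046],"gripper":0.6},{"rotation":[0,0,0],"linear":[0,0.002,0.049],"gripper":0.6},{"rotation":[0,0,0],"linear":[0,0.002,0.051],"gripper":0.6},{"rotation":[0,0,0],"linear":[0,0.002,0.0525],"gripper":0.6},{"rotation":[0,0,0],"linear":[0,0.002,0.0525],"gripper":0.6}]' 20;python3 -c "
from h import *
s=snap('scene','s21');crop(s,280,190,110,75,7,'a');crop(s,215,150,90,110,6,'b')"
```

```text
t: 38.75
tcp_pos: [0.5013, -0.1226, 0.0385]
ee_rot: [1.2, 1.199, -1.208]
wrist_force: [3.5, 3.8, -0.7]
opening: 0.402
```

View pics/a.png

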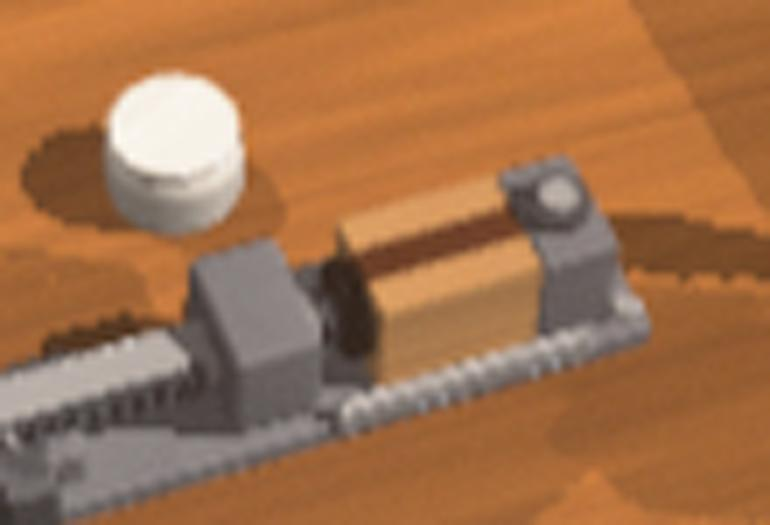

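View pics/b.png

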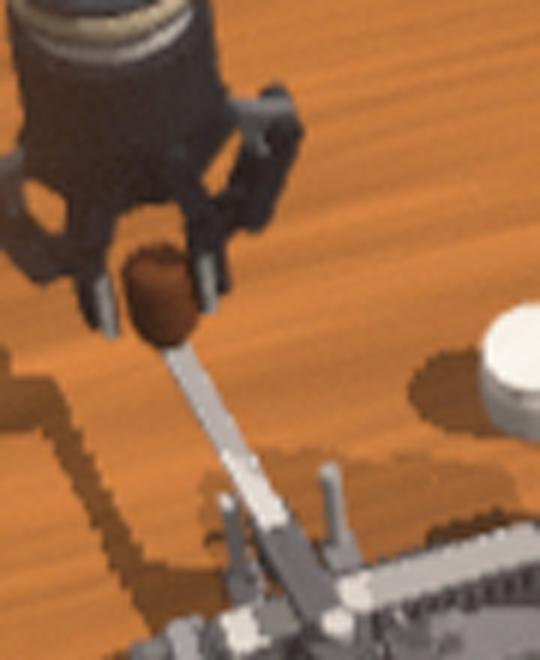

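```bash
python3 - <<'E'
from h import *
t=snap('top','t21')
t0=np.load('pics/t0.npz')
crop(t,292,172,65,40,12,'a');crop(t0,292,172,65,40,12,'b')
E
```

```text
(no output)
```

View pics/a.png

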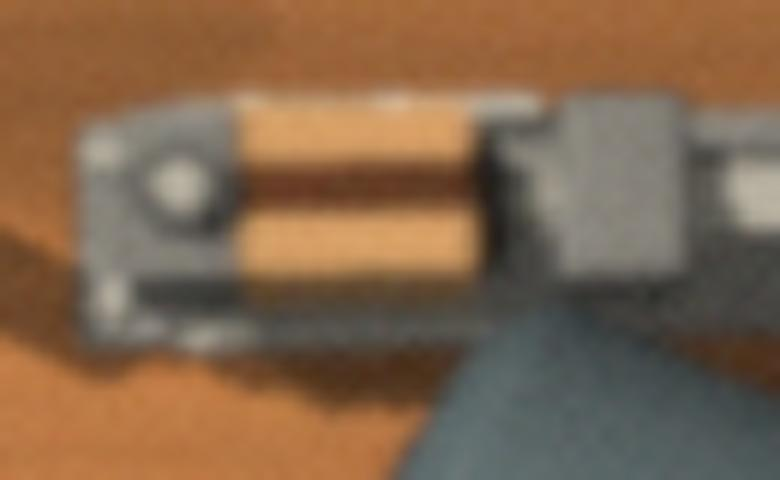

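View pics/b.png

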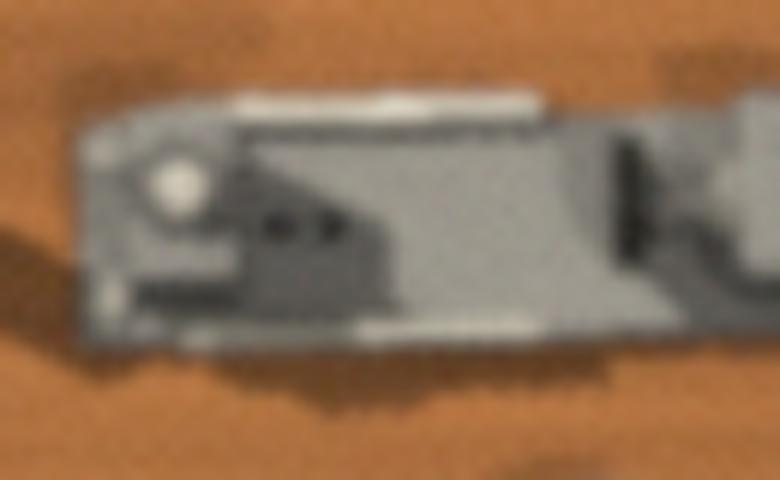

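```bash
python3 -m handwheel '[{"rotation":[0,0,0],"linear":[0,0,0],"gripper":0.6},{"rotation":[0,0,0],"linear":[0,0,-0.003],"gripper":0.6},{"rotation":[0,0,0],"linear":[0,0,-0.003],"gripper":0.15},{"rotation":[0,0,0],"linear":[0,0,-0.003],"gripper":0.15},{"rotation":[0,0,0],"linear":[0,0,-0.003],"gripper":0.15},{"rotation":[0,0,0],"linear":[-0.02,0,-0.003],"gripper":0.15},{"rotation":[0,0,0],"linear":[-0.06,0,-0.003],"gripper":0.15},{"rotation":[0,0,0],"linear":[-0.11,0,-0.003],"gripper":0.15},{"rotation":[0,0,0],"linear":[-0.14,0,-0.003],"gripper":0.15},{"rotation":[0,0,0],"linear":[-0.14,0,-0.003],"gripper":0.15}]' 20;python3 -c "
from h import *
s=snap('scene','s22');crop(s,225,150,160,120,5,'a')"
```

```text
t: 40.1
tcp_pos: [0.5022, -0.1189, 0.181]
ee_rot: [1.2, 1.194, -1.205]
wrist_force: [0.2, -0.4, -0.1]
opening: 0.849
```

View pics/a.png

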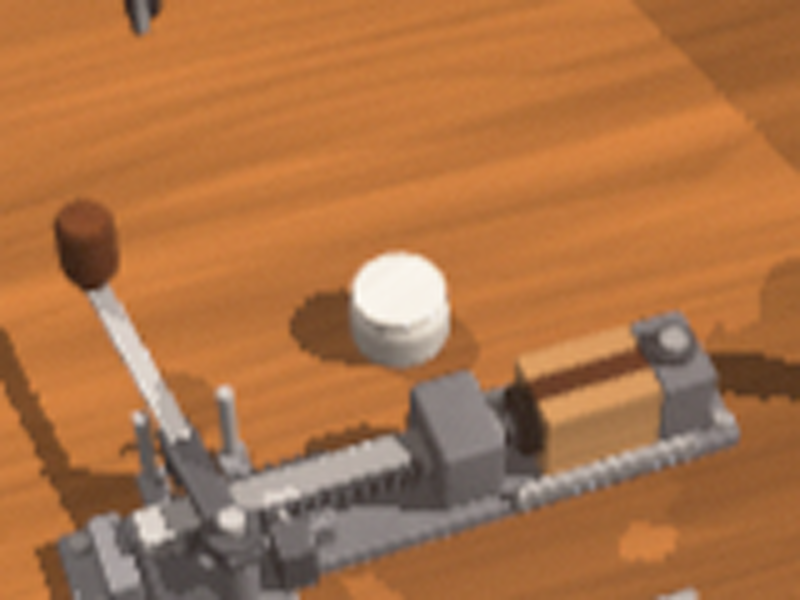

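```bash
python3 - <<'E'
from h import *
s=np.load('pics/s22.npz');s9=np.load('pics/s9.npz')
f=lambda k,x0,y0,sc,u,v,z:ray(k,x0+u/sc-.5,y0+v/sc-.5,z).round(4)
print("knob",f(s,225,150,5,88,240,.092),"start",f(s9,230,180,5,120,78,.092))
print("jaw front now",f(s,225,150,5,470,372,.058),f(s,225,150,5,503,425,.058),"blank",f(s,225,150,5,517,360,.058),f(s,225,150,5,543,408,.058))
print("jaw front s9",f(s9,230,180,5,355,250,.058),f(s9,230,180,5,387,308,.058))
crop(s,300,205,70,50,11,'b')
E
```

```text
knob [ 0.4988 -0.1178  0.092 ] start [ 0.5006 -0.0894  0.092 ]
jaw front now [0.6145 0.0409 0.058 ] [0.65   0.0448 0.058 ] blank [0.6152 0.0653 0.058 ] [0.647  0.0667 0.058 ]
jaw front s9 [ 0.616  -0.0061  0.058 ] [ 0.6538 -0.0028  0.058 ]
```

View pics/b.png

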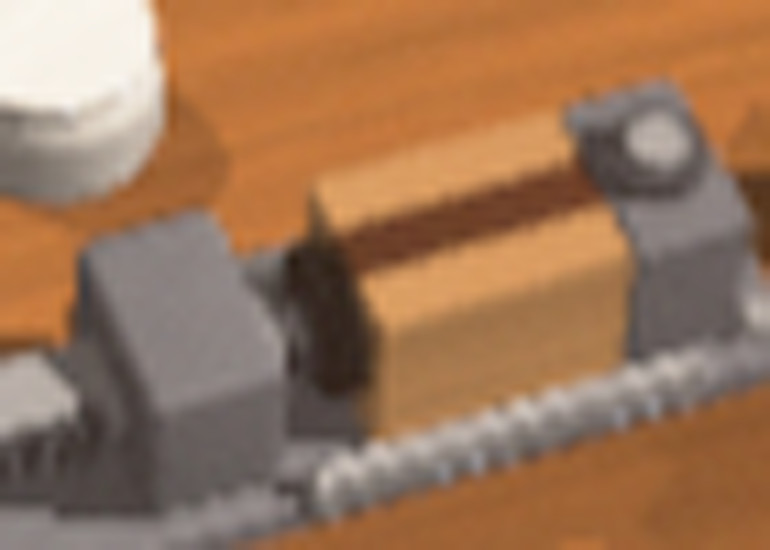

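```bash
python3 -c "
from cell import ticket,monitor
print(monitor.state()['t'],ticket.hand_in())"
```

```text
the job is handed in; nothing more can be done
40.15 None
```

The blank is lying flat in the bed and clamped against the tail stop. The lever is back at its rear stop, and I handed the job in at 40.15 s with the gripper raised clear of everything.

- **Placing:** I gripped the blank, set it down between the rails until I felt the bed, and let go.
- **Pumping:** I made six full strokes, with the knob held loosely between the open fingers. I felt for both stops first. The highest force I read along the lever's swing was about 10 N, against the 18 N limit.
- **Clamp:** the final pictures show the blank against the tail stop with the pad on it. Compared with the tool position when its finger touched the knob at the rear stop, the knob is within about 1 mm of that stop.
- **Pad spring:** my estimates of how far it is pressed in disagree slightly, at about 10 mm from the scene camera and about 12 mm from the top camera. Counting teeth gives about 10.5 mm. All are inside the 5 to 15 mm asked for.

- **Failed first grasp:** the reported tool position was about 33 mm lower than the real fingertips. My first grasp therefore closed just above the blank; the blank did not move. I measured the offset in the pictures, allowed for it, and the second grasp held.
- **Sixth stroke:** two small pushes near the front stop did not move the tool as far as I asked. A stronger push raised the force from about 6.7 N to 9.9 N with no movement of the jaw, so the lever was already at its stop.

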